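# Load the label printer with a new cassette

## Task

The label printer is out of labels: press its release key so that the empty drawer springs out, take the wide label cassette from the stand and lay it in the drawer, window up and nose towards the printer, so that it sits flat in its pocket. Push the drawer home until it clicks and stays shut. Do not drop the cassette from a height, and leave the other things where they are.

Things in the scene. Friction and masses are not known exactly. Their poses are not given: they have to be found in the camera images.
- printer: grey label printer fixed to the bench, 190 mm wide, 270 mm deep. Origin on the bench under the middle of its front face; x from the front into the machine, y to the left, z up. The front 130 mm is a low deck 82 mm high, behind it stands the print housing, 137 mm high. The drawer comes out of the front face, to -x.
- key_top (a point): centre of the top of the release key: a white oblong key, 34 mm (x) by 28 mm, standing 12 mm proud of the printer's low front deck near its right side seen from the robot. Axes as the printer's; from the printer's origin it lies at x 50, y -70, z 94 mm.
- release_key (a joint): how far the key is pressed, m: 0 up, 0.010 fully down. Sprung: 1.6 N at the start, 5.6 N fully down. The latch lets go at about 6 mm: press it right down. When the drawer is pushed shut the key dips by itself and springs up again as the latch clicks.
- tray (a joint): how far the drawer is out, m: 0 shut and latched, 0.150 fully out. Once unlatched a damped spring (5.5 N shut, 1.8 N out) drives it fully out in about 1 s and keeps it there. To shut it, push it until the latch catches, at or just past its rest position (hard stop at -0.005); this takes about 10 N over the last 15 mm. If not caught, it springs out again.
- tray_front (a point): centre of the front face of the drawer's front panel (128 mm wide, from 6 to 58 mm above the bench; this point is 32 mm up). It moves with the drawer. Axes as the printer's: x into the machine, the way to push. Shut, it stands 15 mm proud of the printer's front face.
- tray_seat (a point): where the cassette body's centre lies when seated (moves with the drawer; 78 mm behind tray_front, 33 mm above the bench; axes as the printer's). Pocket: floor 18 mm above the bench, 3 mm play all round; 14 mm front wall, flared guides 24 mm high at the body's four corners with a 68 mm gap between them at mid-side for fingers, 13 mm step under the nose, 27 mm rear wall.
- tray_nose_seat (a point): where the tip of the cassette's nose lies when seated: 75 mm farther into the machine (x) than tray_seat and 7.5 mm higher. A cassette that is upside down or end for end cannot sink into the pocket.
- cassette_center (a point): centre of the main body of the cassette to be loaded: a white block 110 x 56 x 30 mm, the widest of the three in the stand, about 0.18 kg. Its axes: z along the length to the nose, x across the thickness, out of the window face, y along the 56 mm width. It starts standing on its plain end, nose up, its centre 61 mm above the bench.
- cassette_nose (a point): middle of the tip of the cassette's nose, a white block 36 mm wide that stands out 20 mm from the end of the body, in the half of the thickness next to the window (15 mm thick). It lies 75 mm along the cassette's z and 7.5 mm along its x from cassette_center.
- stand: black stand fixed to the bench, 140 x 72 mm, with three bays in a row along its x, 44 mm apart (the middle one at its origin), walls up to 44 mm above the bench, floor 6 mm up. Origin at the centre of its underside, z up. Each bay holds a cassette standing nose up, window towards the stand's x; the wide one may be in any bay. The bench between stand and drawer is clear.
- narrow_a: bystander in the stand: a narrow cassette 38 mm wide, 30 mm thick, 124 mm high with its nose. Origin under its plain end, z up.
- narrow_b: bystander in the stand: a shorter cassette 44 mm wide, 28 mm thick, 100 mm high with its nose. Origin under its plain end, z up.
- tape_roll: bystander: roll of clear parcel tape lying flat, 100 mm across, 48 mm high. Origin at the centre of its underside.
- carton: bystander: closed cardboard carton 90 x 150 x 75 mm high. Origin at the centre of its underside.
- scanner: bystander: black and grey hand scanner lying on the bench, about 185 mm long (along its x), 62 mm wide, 46 mm high. Origin on the bench near its middle.
- marker: bystander: marker pen lying on the bench, 134 mm long (along its x), 18 mm thick. Origin on the bench under its middle.
There are look-alikes about, which are no part of the job. Leave any blue look-alike of the part that bears cassette_center alone.

How it is judged (in metres and radians):
On the way, in this order (a step that is already met when the one before it is completed fails the run):
1. the key has been pressed and the drawer has sprung fully out (value of joint tray above 0.14 m), for 0.2 s.
2. the wide cassette sits flat in the pocket of the open drawer, window up, nose towards the printer, and is let go (value of joint tray above 0.1 m and distance between cassette_center and tray_seat below 0.008 m and distance between cassette_nose and tray_nose_seat below 0.01 m and angle between cassette_center's own x axis and vertical below 0.08 rad and contact force between the fingers and cassette below 0.1 N), for 0.2 s.
At the end, for the whole second after the job is handed in: the drawer is shut and held by its latch (within 3 mm of its rest position), the key is up (within 2 mm), and the wide cassette lies at rest in its pocket: body centre within 8 mm and nose tip within 10 mm of their seats, window side up within 0.08 rad (value of joint tray below 0.003 m and value of joint release_key below 0.002 m and distance between cassette_center and tray_seat below 0.008 m and distance between cassette_nose and tray_nose_seat below 0.01 m and angle between cassette_center's own x axis and vertical below 0.08 rad and linear speed of cassette below 0.02 m/s); the robot touches nothing.
It fails at once if the cassette is let go in mid-air (its centre more than 130 mm above the bench) (height (world z) of cassette_center above 0.13 m and contact force between the fingers and cassette below 0.05 N).
It fails at once if a bystander is disturbed: one of the other cassettes moved more than 20 mm, or the tape roll, carton, scanner or marker more than 30 mm (distance of any of narrow_a, narrow_b from where it was at the start of the episode above 0.02 m or distance of any of tape_roll, carton, scanner, marker from where it was at the start of the episode above 0.03 m).
It also fails if it takes over 69 s, if anything falls off the work surface, if the arm or the gripper's body presses on something with over 40 N, if the wrist force passes 120 N, or if a joint passes its speed limit or range.

## Robot

A 6-joint arm with a two-finger parallel gripper is mounted at the origin on the work surface. World frame = base frame: x ahead of the robot, y to its left, z up, the work surface at z = 0. Lengths are in m, angles in degrees, forces in N, time in s.
With the tool pointing down it reaches from about 0.35 to 0.875 m from the base axis. Payload 4.2 kg.
Tool frame: the origin (TCP) lies between the finger pads; the fingertips stand 14 mm ahead of it and the grasp point (between the pads) lies 5 mm behind it; x points along the fingers, y is the direction in which the jaws open and shut, and the axes are right-handed (so a half turn about x gives the same grasp; the last joint's range is limited). The gripper opens to 87 mm and grips with 3 to 60 N. Pads are 19 mm wide; open, the fingers measure 117 mm over their backs; the gripper's body (75 mm by 190 mm) begins 51 mm behind the grasp point.
Start: joints at [-59.209, 22.042, 0.453, 0, -68.411, -14.817], TCP at [0.172, -0.601, 0.237] pointing down, gripper open.
Joint ranges: [-179.83, 179.83], [-69.29, 118.12], [-61.27, 80.66], [-181.25, 117.63], [-171.15, -9.14], [-177.46, 177.46]. Speed limits (degrees/s): [159.86, 159.86, 180, 180, 180, 180].

## Interface

Orientations are given as a 3x3 rotation matrix whose columns are the frame's x, y, z axes.
In Python, from station import r, imaging, job gives the robot as it stands. The module is installed in compiled form; this text tells all that it offers.
- The arm moves only by the tool apply_moves, never from a script. Its arguments are lists of equal length, an entry for each row: "xyz": the shift along the tool's x, y, z in m, a list of three; "twist": the turn about the tool's x in degrees; "claw": the opening, from 0 (shut) to 1 (fully open). A call has 1 to 12 rows; each row shifts and turns the pose as measured when the row begins, along the tool's axes as they then stand; what a row does not reach is not made up. A row lasts 1/10 s, in which the tool goes at most 50 mm and 8.59 degrees, less where a joint would pass 70% of its speed; a pose out of reach is approached as far as the arm can. A call is refused whole if a number of a shift passes 0.05 or a number of a turn 8.59, either way. A call with a gripper value outside its range is refused whole. The fingers move at their own pace and stop on an object; the grip force is fixed at half the most. Time passes only in rows, so rows that do not move let the fingers close. It gives the time, the measured TCP pose, the force and the opening at its end, in the units of the state.
- r.sense(): the state, without advancing time (a new reading comes with each control period).
- imaging.capture(name): name is "scene" or "top"; returns a dict with "pixels" (384x512x3 uint8, red, green, blue), "mtx" (3x3 intrinsics, pixels), "view" (4x4, takes a point from world to camera coordinates). Camera axes: x right, y down, z forward; pixel columns grow to the right and rows downward; lengths in m; the calibration is good to about 2 mm. A picture is of the moment at which its call begins. There is no depth.
- job.finish_job(): hands the job in, once; it reports no verdict.
Trained networks look in a picture, given as the dict that the camera call returned (one of the last four; its "shot" number tells which), for a name from the list of things; names that differ only in an ending like _2 or _b are one class to them, and where a whole thing is asked for, a point or a joint stands for the part that bears it (a point fixed in the world has none). Each returns a list of dicts, best first, with "p" (0 to 1); they miss things now and then, are a little off and sometimes report something else, mostly with a low value. They report only what shows in the picture. A call takes as long as a camera call. They do not tell look-alikes from the thing itself.
- imaging.regions_of(query, picture): "mask" (384x512 bool, what is visible of it) and "centre" ([column, row] in pixels, amid what is visible of it).
The state is a dict: "time_s": time; "joints": joint angles; "joint_velocities": joint speeds; "effort": joint torques, N m; "tcp_pos": TCP position; "ee_rot": TCP orientation; "wrist_force": force on the tool from outside, world axes, zero at the start; "moment": the same for the moment, N m; "gripper_width": opening from 0.0 (shut) to 1.0 (fully open).
Only numpy, scipy, OpenCV 4.12 (cv2) and the standard library are available. Lean on these libraries where they do the work, as an engineer would, in place of code of your own. Each camera call takes 0.05 s, during which the arm holds its last target.

## Working session

There is one attempt and no reset: what is moved stays moved. The work goes in short steps, Python scripts to look and compute and a tool call to move; the robot and the scene stay as the last step left them, time stands still between calls to the robot, and variables do not carry over. Pictures are saved under pics/ and viewed, and the job is handed in when it is done.

Besides the shell and the picture viewer there is one more tool, called after ">>>" as name(argument=value, ...), one argument or row to a line, values as JSON. apply_moves: Moves the arm, as the interface text tells. Its arguments: {"type":"object","properties":{"xyz":{"type":"array","items":{"type":"array","items":{"type":"number"}}},"twist":{"type":"array","items":{"type":"number"}},"claw":{"type":"array","items":{"type":"number"}}},"required":["xyz","twist","claw"]}

```bash
mkdir -p pics
cat > h.py <<'E'
import numpy as np, cv2
from station import r, imaging, job
def snap(n,tag,scale=1.5):
    p=imaging.capture(n); cv2.imwrite(f'pics/{tag}.png',cv2.resize(p['pixels'][:,:,::-1],None,fx=scale,fy=scale,interpolation=cv2.INTER_CUBIC)); return p
def ray(p,uv):
    V=np.array(p['view']);R=V[:3,:3];t=V[:3,3]
    d=R.T@np.linalg.inv(np.array(p['mtx']))@np.array([uv[0],uv[1],1.]);o=-R.T@t
    return o,d
def atz(p,uv,z):
    o,d=ray(p,uv);return o+d*(z-o[2])/d[2]
def proj(p,X):
    V=np.array(p['view']);X=np.atleast_2d(X);c=X@V[:3,:3].T+V[:3,3];q=c@np.array(p['mtx']).T
    return q[:,:2]/q[:,2:]
E
python3 - <<'E'
from h import *
np.set_printoptions(precision=4,suppress=True)
for n in('scene','top'):
    p=snap(n,n+'0'); print(n,p['mtx'],ray(p,(256,192)))
    for q in('printer','key_top','tray_front','cassette_center','stand','narrow_a','tape_roll','carton','scanner','marker'):
        print(q,[(round(d['p'],2),np.round(d['centre']),int(d['mask'].sum())) for d in imaging.regions_of(q,p)[:4]])
print(r.sense())
E
```

```text
scene [[391.6173   0.     259.7417]
 [  0.     391.6173 190.0687]
 [  0.       0.       1.    ]] (array([1.226 , 0.2417, 0.9348]), array([-0.6243, -0.2177, -0.7503]))
printer [(0.94, array([294., 296.]), 9468)]
key_top []
tray_front [(0.69, array([193., 252.]), 965), (0.65, array([136., 227.]), 2405)]
cassette_center [(0.86, array([192., 134.]), 378), (0.58, array([176., 170.]), 488), (0.32, array([192., 238.]), 1062)]
stand [(0.63, array([177., 185.]), 483)]
narrow_a [(0.73, array([164., 151.]), 219), (0.66, array([168., 162.]), 65)]
tape_roll [(0.89, array([193., 238.]), 1035), (0.33, array([164., 149.]), 229)]
carton [(0.6, array([137., 226.]), 2389)]
scanner [(0.66, array([398., 212.]), 977)]
marker [(0.49, array([294., 298.]), 9528), (0.46, array([258., 176.]), 189)]
top [[482.207    0.     255.9747]
 [  0.     482.207  193.341 ]
 [  0.       0.       1.    ]] (array([0.338 , 0.0167, 1.4434]), array([ 0.1591, -0.0079, -0.9872]))
printer [(0.79, array([194., 121.]), 6953)]
key_top [(0.62, array([217., 145.]), 109)]
tray_front [(0.56, array([195., 172.]), 340), (0.31, array([302.,
[... 385 characters left out ...]
y([346., 214.]), 337), (0.16, array([217., 148.]), 115)]
scanner []
marker [(0.65, array([273., 252.]), 275), (0.4, array([347., 214.]), 314)]
{'time_s': 1.1, 'joints': array([-59.2091,  22.0414,   0.451 ,  -0.001 , -68.4106, -14.8191]), 'joint_velocities': array([-0.0581, -0.0198,  0.0268, -0.0391, -0.0466, -0.0695]), 'effort': array([ -0.0003, -39.0482,  18.7624,   4.2244,   0.0156,  -0.    ]), 'tcp_pos': array([ 0.172 , -0.6008,  0.2365]), 'ee_rot': array([[ 0.    , -0.2752,  0.9614],
       [ 0.    ,  0.9614,  0.2752],
       [-1.    ,  0.    ,  0.    ]]), 'wrist_force': array([-0.0488, -0.3982,  0.2402]), 'moment': array([-0.0417,  0.0121,  0.0883]), 'gripper_width': 1.0029710454725205}
```

View pics/top0.png

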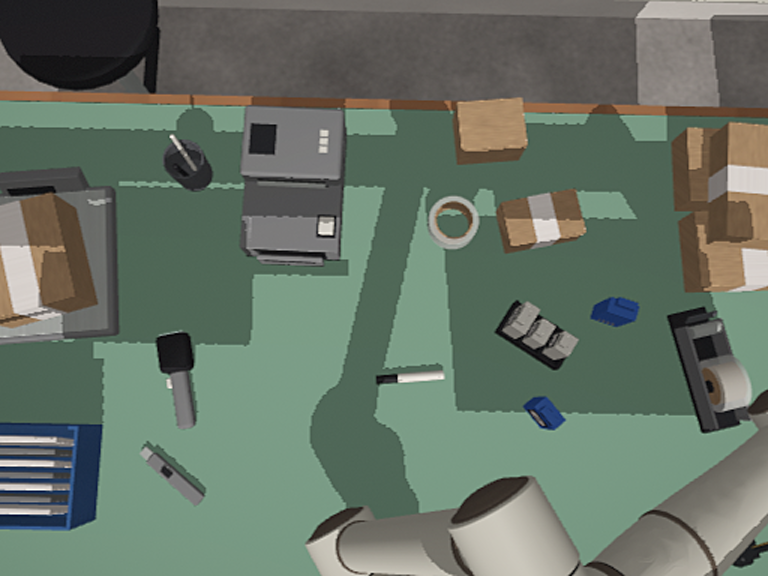

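View pics/scene0.png

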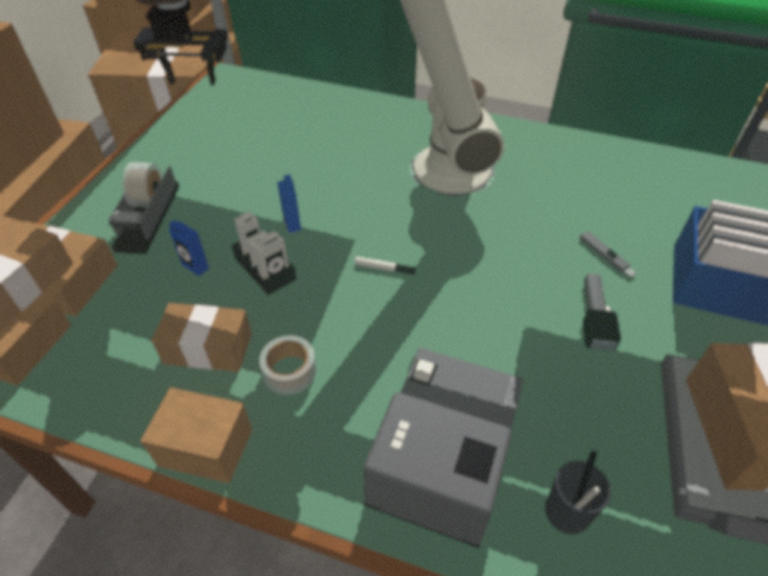

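Run:
```python
from h import *
np.set_printoptions(precision=4,suppress=True)
def crop(im,x,y,w,h,s): return cv2.resize(im[y:y+h,x:x+w,::-1],None,fx=s,fy=s,interpolation=cv2.INTER_CUBIC)
p=imaging.capture('top');q=imaging.capture('scene')
import pickle;pickle.dump((p,q),open('pq.pkl','wb'))
a=crop(p['pixels'],325,190,70,60,8)
b=crop(q['pixels'],145,130,70,70,8)
cv2.imwrite('pics/st_top.png',a);cv2.imwrite('pics/st_sc.png',b)
cv2.imwrite('pics/pr_top.png',crop(p['pixels'],155,65,85,115,5))
cv2.imwrite('pics/pr_sc.png',crop(q['pixels'],235,225,120,140,4))
```

```text
(no output)
```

View pics/st_top.png

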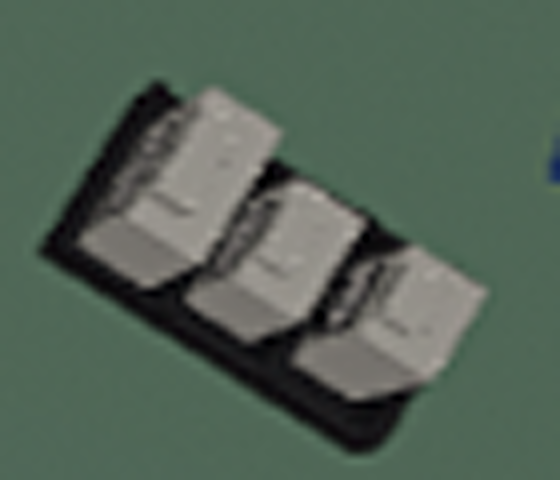

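View pics/st_sc.png

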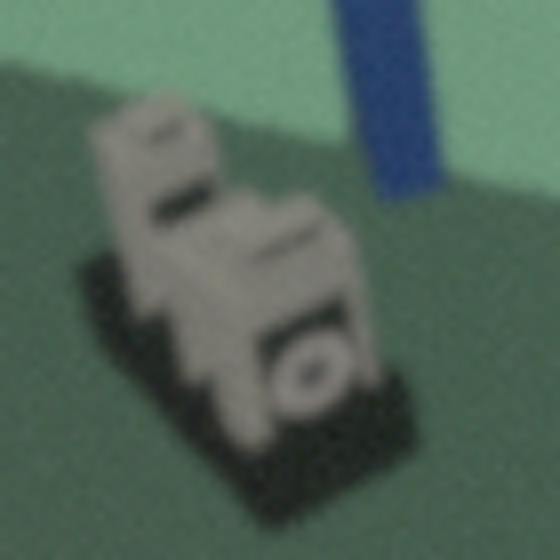

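View pics/pr_top.png

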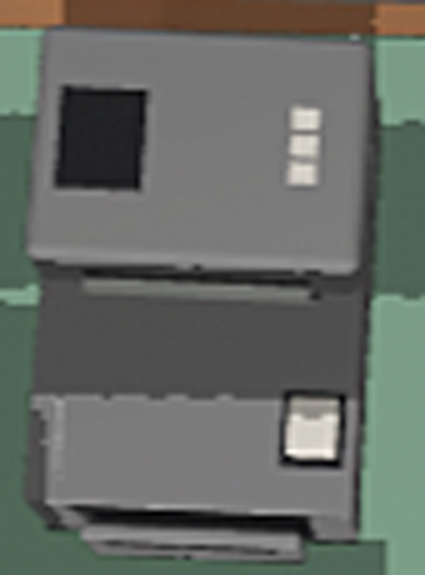

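View pics/pr_sc.png

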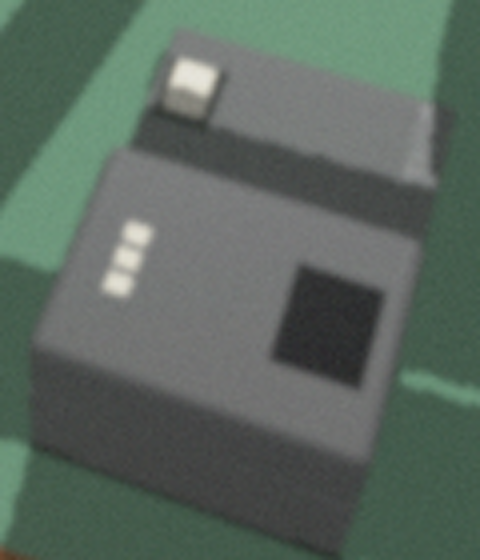

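```bash
cat > fit.py <<'E'
from h import *
import pickle
from scipy.optimize import least_squares
np.set_printoptions(precision=4,suppress=True)
p,q=pickle.load(open('pq.pkl','rb'))
def T(v,P):
    c,s=np.cos(v[2]),np.sin(v[2]);P=np.atleast_2d(np.array(P,float));return np.c_[v[0]+c*P[:,0]-s*P[:,1],v[1]+s*P[:,0]+c*P[:,1],P[:,2]]
def f(P,uvT,uvS,PS,v0):
    def res(v):
        a=[]
        if len(uvT): a.append((proj(p,T(v,P))-uvT).ravel())
        if len(uvS): a.append((proj(q,T(v,PS))-uvS).ravel())
        return np.concatenate(a)
    s=least_squares(res,v0,loss='soft_l1');return s.x,res(s.x).reshape(-1,2)
if __name__=='__main__':
    # printer
    P=[[.27,.095,.137],[.27,-.095,.137],[.13,.095,.137],[.13,-.095,.137],[.05-.017,-.056,.094],[.033,-.084,.094],[0,-.095,.082]]
    uv=np.array([[50,30],[368,40],[28,260],[358,272],[287,455],[337,460],[355,512]])/5+[155,65]
    PS=[[.27,.095,.137],[.27,-.095,.137],[.13,.095,.137],[.13,-.095,.137],[.033,-.084,.094],[.033,-.056,.094]]
    us=np.array([[365,460],[38,340],[418,240],[125,150],[175,58],[220,68]])/4+[235,225]
    v,e=f(P,uv,us,PS,[.6,.1,0]);print('printer',v,np.degrees(v[2]));print(e)
    for n,X in dict(key=[.05,-.07,.094],front_shut=[-.015,0,.032],front_out=[-.165,0,.032],seat_out=[-.087,0,.033]).items(): print(n,T(v,X)[0])
    # stand: origin, yaw x axis toward upper left
    P=[[.07,.036,0],[.07,-.036,0],[-.07,.036,0]]
    # left corner = +x ; left(330,221) bottom(370.6,246) top(344,200)
    P=[[.07,.036,0],[-.07,.036,0],[.07,-.036,.044]]
    uv=np.array([[42,250],[365,450],[155,82]])/8+[325,190]
    v,e=f(P,uv,[],[],[.35,-.2,.6]);print('stand',v,np.degrees(v[2]));print(e)
    np.save('stand.npy',v)
E
python3 fit.py
```

```text
printer [ 0.6252  0.1899 -0.0219] -1.2537055323498498
[[-2.2677 -1.5622]
 [ 0.6883 -0.6983]
 [-1.404  -0.3569]
 [ 0.2307  0.1235]
 [-0.1368  0.1516]
 [-0.3709 -0.4359]
 [-0.5014  1.4619]
 [ 0.5965  1.4074]
 [-4.4662  0.672 ]
 [ 1.9585 -2.0889]
 [-4.0536 -4.7291]
 [-0.0782 -1.8152]
 [-1.0099 -1.1994]]
key [0.6736 0.1188 0.094 ]
front_shut [0.6102 0.1902 0.032 ]
front_out [0.4602 0.1935 0.032 ]
seat_out [0.5382 0.1918 0.033 ]
stand [ 0.4799 -0.2978  1.0431] 59.764169149510366
[[-0.2356  0.6689]
 [-0.0508 -0.0023]
 [ 0.2852 -0.6507]]
```

```bash
cat > ov.py <<'E'
from fit import *
def box(x0,x1,y0,y1,z0,z1):
    c=np.array([[x,y,z] for z in(z0,z1) for x,y in((x0,y0),(x1,y0),(x1,y1),(x0,y1))])
    return [(c[i],c[j]) for a in(0,4) for i,j in((a,a+1),(a+1,a+2),(a+2,a+3),(a+3,a))]+[(c[i],c[i+4]) for i in range(4)]
def draw(pic,crop,s,items,fn):
    x,y,w,h=crop;im=np.ascontiguousarray(cv2.resize(pic['pixels'][y:y+h,x:x+w,::-1],None,fx=s,fy=s,interpolation=cv2.INTER_CUBIC))
    for v,segs,col in items:
        for a,b in segs:
            uv=(proj(pic,T(v,[a,b]))-[x,y]+.5)*s
            cv2.line(im,*[tuple(int(k) for k in t) for t in uv],col,1,cv2.LINE_AA)
    return im
E
cat > o1.py <<'E'
from ov import *
vp=np.array([.6252,.1899,-.0219]);vs=np.load('stand.npy')
pi=[(vp,box(0,.13,-.095,.095,0,.082),(0,255,255)),(vp,box(.13,.27,-.095,.095,0,.137),(0,0,255)),(vp,box(.033,.067,-.084,-.056,.082,.094),(255,0,0)),(vp,box(-.015,-.015,-.064,.064,.006,.058),(0,255,0))]
A=draw(p,(155,65,85,115),5,pi,'');B=draw(q,(235,225,120,140),4,pi,'')
H=max(A.shape[0],B.shape[0]);C=np.zeros((H,A.shape[1]+B.shape[1],3),np.uint8)-1
C=np.zeros((H,A.shape[1]+B.shape[1],3),np.uint8);C[:A.shape[0],:A.shape[1]]=A;C[:B.shape[0],A.shape[1]:]=B
C=C[:,:];k=min(1,800/C.shape[1]);cv2.imwrite('pics/ov_pr.png',cv2.resize(C,None,fx=k,fy=k))
si=[(vs,box(-.07,.07,-.036,.036,0,.044),(0,255,255)),
(vs,box(.044-.015,.044+.015,-.028,.028,.006,.116),(0,0,255)),(vs,box(.044,.044+.015,-.018,.018,.116,.136),(255,100,0)),
(vs,box(-.015,.015,-.019,.019,.006,.006+.104),(0,255,0))
]
A=draw(p,(325,190,70,60),6,si,'');B=draw(q,(145,130,70,70),6,si,'')
C=np.zeros((420,840,3),np.uint8);C[:360,:420]=A;C[:,420:]=B
cv2.imwrite('pics/ov_st.png',cv2.resize(C,(800,400)))
E
python3 o1.py
```

```text
(no output)
```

View pics/ov_pr.png

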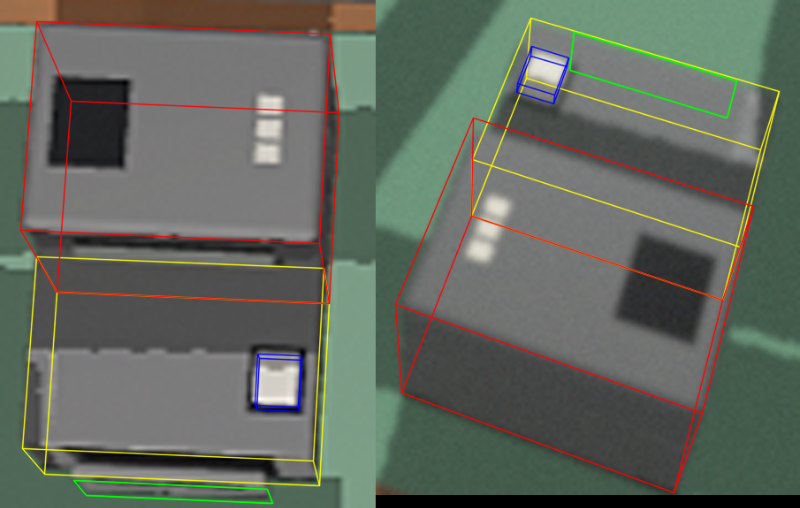

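View pics/ov_st.png

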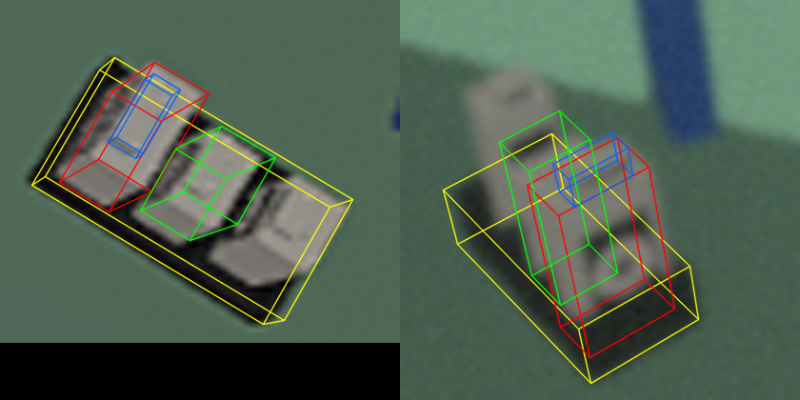

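```bash
cat > o2.py <<'E'
from ov import *
vs=np.load('stand.npy')
def W(b): return box(b-.015,b+.015,-.028,.028,.006,.116)+box(b,b+.015,-.018,.018,.116,.136)
def NA(b): return box(b-.015,b+.015,-.019,.019,.006,.130)
def NB(b): return box(b-.014,b+.014,-.022,.022,.006,.106)
rows=[]
for perm in [(W,NA,NB),(W,NB,NA),(NA,W,NB),(NB,W,NA),(NA,NB,W),(NB,NA,W)]:
    it=[(vs,box(-.07,.07,-.036,.036,0,.044),(0,255,255))]+[(vs,g(b),c) for g,b,c in zip(perm,(.044,0,-.044),((0,0,255),(0,255,0),(255,100,0)))]
    A=draw(p,(325,190,70,60),5,it,'');B=draw(q,(145,130,70,70),5,it,'')
    C=np.zeros((350,700,3),np.uint8);C[:300,:350]=A;C[:,350:]=B;rows.append(C)
for k in (0,1):
    G=np.vstack([np.hstack(rows[0:2]),np.hstack(rows[2:4]),np.hstack(rows[4:6])])
cv2.imwrite('pics/ov_perm.png',cv2.resize(G,(800,600)))
E
python3 o2.py
```

```text
(no output)
```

View pics/ov_perm.png

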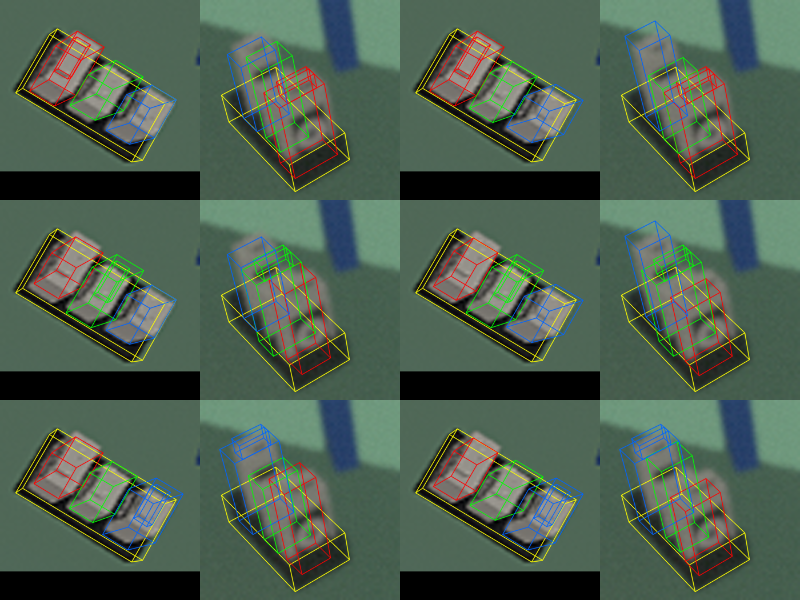

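```bash
cat > o3.py <<'E'
from ov import *
import itertools
from scipy.optimize import minimize
S=6
def pts(b): return np.array([e for s in b for e in s])
def cass(b,w,t,h,nw,nl):
    return [pts(box(b-t/2,b+t/2,-w/2,w/2,.006,.006+h-nl)),pts(box(b,b+t/2,-nw/2,nw/2,.006+h-nl,.006+h))]
K=dict(W=(.056,.03,.130,.036,.02),A=(.038,.03,.124,.026,.02),B=(.044,.028,.1,.03,.016))
crops=[(p,(325,190,70,60)),(q,(145,130,62,72))]
obs=[]
for pic,(x,y,w,h) in crops:
    im=cv2.resize(pic['pixels'][y:y+h,x:x+w],None,fx=S,fy=S,interpolation=cv2.INTER_CUBIC).astype(int)
    R,G,Bc=im[...,0],im[...,1],im[...,2]
    green=(G-R)>12
    blue=(Bc-R)>40
    ink=~green&~blue
    ink=cv2.morphologyEx(ink.astype(np.uint8),cv2.MORPH_OPEN,np.ones((5,5)))>0
    n,l,st,_=cv2.connectedComponentsWithStats(ink.astype(np.uint8)); ink=l==1+np.argmax(st[1:,4])
    white=ink&(im.sum(2)>240)
    white=cv2.morphologyEx(white.astype(np.uint8),cv2.MORPH_CLOSE,np.ones((25,25)))>0
    obs.append((ink,white)); 
cv2.imwrite('pics/seg.png',np.hstack([cv2.resize((a*120+b*120).astype(np.uint8),(400,400)) for a,b in obs]))
def rast(pic,c,vs,hulls,off):
    x,y,w,h=c;m=np.zeros((h*S,w*S),np.uint8)
    for P in hulls:
        uv=(proj(pic,T(vs,P)+[*off,0])-[x,y]+.5)*S
        cv2.fillConvexPoly(m,cv2.convexHull(np.round(uv*16).astype(np.int32)),1,cv2.LINE_8,4)
    return m>0
def cost(v,perm,full=False):
    st=[pts(box(-.07,.07,-.036,.036,0,.044))];ca=sum([cass(b,*K[k]) for k,b in zip(perm,(.044,0,-.044))],[])
    t=0;L=[]
    for i,((pic,c),(ink,wh)) in enumerate(zip(crops,obs)):
        off=(0,0) if i==0 else (v[3],v[4])
        C=rast(pic,c,v[:3],ca,off);U=rast(pic,c,v[:3],st,off)|C
        e=(U^ink).sum()/ink.sum()+.5*(C^wh).sum()/wh.sum();t+=e;L.append(e)
    return L if full else t+ (np.hypot(v[3],v[4])/.01)*.1
if __name__=='__main__':
    res=[]
    for perm in itertools.permutations('WAB'):
        best=None
        for dx in(-.01,0.005):
          s=minimize(cost,[.48+dx,-.298,1.04,0,0],args=(perm,),method='Nelder-Mead',options=dict(initial_simplex=np.array([.48+dx,-.298,1.04,0,0])+np.vstack([np.zeros(5),np.diag([.012,.012,.06,.006,.006])]),maxiter=300))
          if best is None or s.fun<best.fun: best=s
        print(''.join(perm),round(best.fun,4),best.x,cost(best.x,perm,True));res.append((best.fun,perm,best.x))
    pickle.dump(min(res),open('best.pkl','wb'))
    _,perm,v=min(res)
    it=[box(-.07,.07,-.036,.036,0,.044)]
    segs=[(v[:3],it[0],(0,255,255))]
    for k,b,c in zip(perm,(.044,0,-.044),((0,0,255),(0,255,0),(255,100,0))):
        w,t,h,nw,nl=K[k];segs+= [(v[:3],box(b-t/2,b+t/2,-w/2,w/2,.006,.006+h-nl)+box(b,b+t/2,-nw/2,nw/2,.006+h-nl,.006+h),c)]
    sb=[((v[0]+v[3],v[1]+v[4],v[2]),s,c) for _,s,c in segs]
    A=draw(p,crops[0][1],6,segs,'');B=draw(q,crops[1][1],6,sb,'')
    C=np.zeros((432,792,3),np.uint8);C[:360,:420]=A;C[:,420:]=B;cv2.imwrite('pics/ov_best.png',C)
E
python3 o3.py
```

```text
WAB 0.4056 [ 0.479  -0.2953  1.0054 -0.0009  0.0001] [np.float64(0.10639003573627553), np.float64(0.2903903091945742)]
WBA 0.27 [ 0.4796 -0.295   1.0126 -0.0004  0.0001] [np.float64(0.07782293279284602), np.float64(0.18778795710004015)]
AWB 0.6199 [ 0.4796 -0.2954  1.0021 -0.0024  0.001 ] [np.float64(0.21620251359399761), np.float64(0.3770908683832785)]
ABW 0.5996 [ 0.4797 -0.2943  1.0068 -0.0022  0.001 ] [np.float64(0.21621081944721454), np.float64(0.3594951730459126)]
BWA 0.5317 [ 0.4793 -0.2949  1.0269 -0.0008  0.0007] [np.float64(0.20175392109803245), np.float64(0.3194039559221689)]
BAW 0.6323 [ 0.4785 -0.2933  1.0047 -0.0004  0.0006] [np.float64(0.2267890805878811), np.float64(0.39815729061489114)]
```

View pics/ov_best.png

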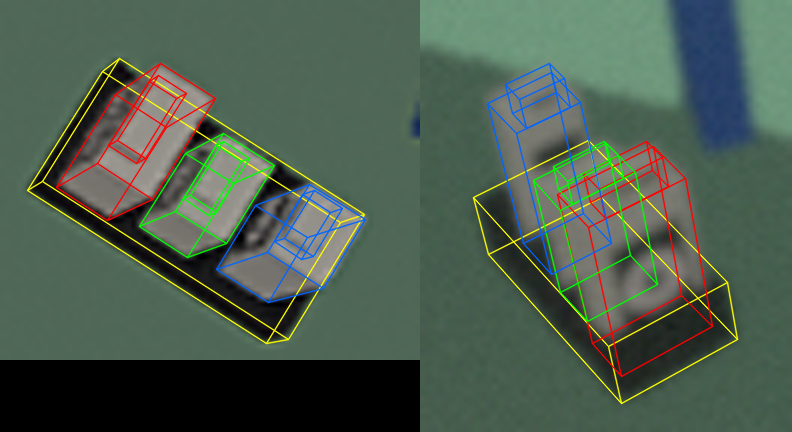

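View pics/seg.png

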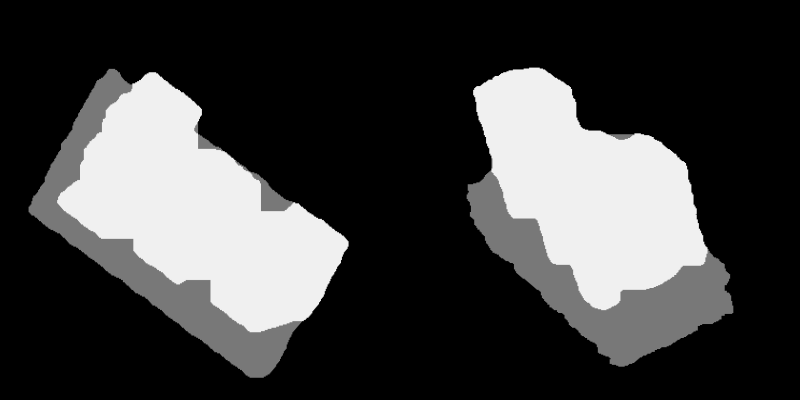

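Stand fit: the arrangement wide / shorter / narrow_a matches both views clearly best. The three white candidates stand at top-view pixels ~(345,213), (360,225), (374,229). The left one is the wide cassette, because its footprint spans nearly the whole 72 mm stand width. Blue look-alikes at (410,207) and (362,275) are to be left alone. First I press the key.

>>> apply_moves(
  xyz=[
    [0, 0.025, 0.03],
    [0, 0.025, 0.03],
    [0, 0.025, 0.03],
    [0, 0.025, 0.03],
    [0, 0.025, 0.03],
    [0, 0.025, 0.03],
    [0, 0.025, 0.03],
    [0, 0.025, 0.03],
    [0, 0.025, 0.03],
    [0, 0.025, 0.03],
    [0, 0.025, 0.03],
    [0, 0.025, 0.03],
  ],
  twist=[0, 0, 0, 0, 0, 0, 0, 0, 0, 0, 0, 0],
  claw=[0, 0, 0, 0, 0, 0, 0, 0, 0, 0, 0, 0],
)

```text
time_s: 2.4
tcp_pos: [0.4439, -0.2037, 0.2372]
ee_rot: [[0.005, -0.267, 0.964], [-0.003, 0.964, 0.267], [-1.0, -0.004, 0.004]]
wrist_force: [0.2, 0.4, -0.3]
gripper_width: 0.033
```

>>> apply_moves(
  xyz=[
    [0, 0.025, 0.031],
    [0, 0.025, 0.031],
    [0, 0.025, 0.031],
    [0, 0.025, 0.031],
    [0, 0.025, 0.031],
    [0, 0.025, 0.031],
    [0, 0.025, 0.031],
    [0, 0.025, 0.031],
    [0, 0.02, 0.025],
    [0, 0.015, 0.02],
    [0, 0, 0],
  ],
  twist=[0, 0, 0, 0, 0, 0, 0, 0, 0, 0, 0],
  claw=[0, 0, 0, 0, 0, 0, 0, 0, 0, 0, 0],
)

```text
time_s: 3.5
tcp_pos: [0.6726, 0.1207, 0.2384]
ee_rot: [[0.01, -0.274, 0.962], [-0.003, 0.962, 0.274], [-1.0, -0.006, 0.008]]
wrist_force: [-1.1, 0.8, -0.7]
gripper_width: 0.003
```

>>> apply_moves(
  xyz=[
    [0.04, 0, 0],
    [0.04, 0, 0],
    [0.03, 0, 0],
    [0.012, 0, 0],
    [0, 0, 0],
  ],
  twist=[0, 0, 0, 0, 0],
  claw=[0, 0, 0, 0, 0],
)

```text
time_s: 4.0
tcp_pos: [0.6749, 0.1196, 0.1151]
ee_rot: [[0.014, -0.275, 0.961], [-0.003, 0.962, 0.275], [-1.0, -0.007, 0.013]]
wrist_force: [0.1, -0.0, 0.3]
gripper_width: 0.01
```

Run:
```python
from h import *
p=imaging.capture('scene');q=imaging.capture('top')
a=cv2.resize(p['pixels'][205:305,225:355,::-1],None,fx=3,fy=3);b=cv2.resize(q['pixels'][65:165,155:285,::-1],None,fx=3,fy=3)
cv2.imwrite('pics/press.png',np.hstack([a,b]))
```

```text
(no output)
```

View pics/press.png

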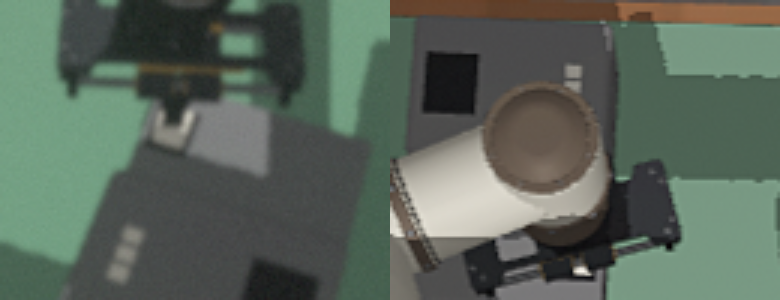

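The fingertips are over the white key (scene crop ~(180,125)). Pressing.

>>> apply_moves(
  xyz=[
    [0.007, 0, 0],
    [0.006, 0, 0],
    [0.005, 0, 0],
    [0.002, 0, 0],
  ],
  twist=[0, 0, 0, 0],
  claw=[0, 0, 0, 0],
)

```text
time_s: 4.5
tcp_pos: [0.6791, 0.1207, 0.1041]
ee_rot: [[0.028, -0.276, 0.961], [0.001, 0.961, 0.276], [-1.0, -0.007, 0.027]]
wrist_force: [-3.2, -0.2, 5.7]
gripper_width: 0.005
```

>>> apply_moves(
  xyz=[
    [0.006, 0, -0.002],
    [0.006, 0, -0.002],
    [0.005, 0, -0.002],
    [0.004, 0, 0],
    [0.003, 0, 0],
  ],
  twist=[0, 0, 0, 0, 0],
  claw=[0, 0, 0, 0, 0],
)

```text
time_s: 5.0
tcp_pos: [0.679, 0.1207, 0.0985]
ee_rot: [[0.046, -0.282, 0.958], [0.002, 0.959, 0.282], [-0.999, -0.011, 0.045]]
wrist_force: [-4.6, 0.6, 9.9]
gripper_width: 0.001
```

>>> apply_moves(
  xyz=[
    [-0.03, 0, 0],
    [-0.03, 0, 0],
    [-0.04, 0, 0],
    [-0.03, 0, 0],
    [0, 0, 0],
  ],
  twist=[0, 0, 0, 0, 0],
  claw=[0, 0, 0, 0, 0],
)

```text
time_s: 5.5
tcp_pos: [0.6731, 0.1207, 0.2317]
ee_rot: [[0.047, -0.282, 0.958], [0.003, 0.959, 0.282], [-0.999, -0.011, 0.046]]
wrist_force: [1.2, -0.5, 1.1]
gripper_width: 0.005
```

Run:
```python
from h import *
p=snap('scene','s2');q=snap('top','t2')
```

```text
(no output)
```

View pics/s2.png

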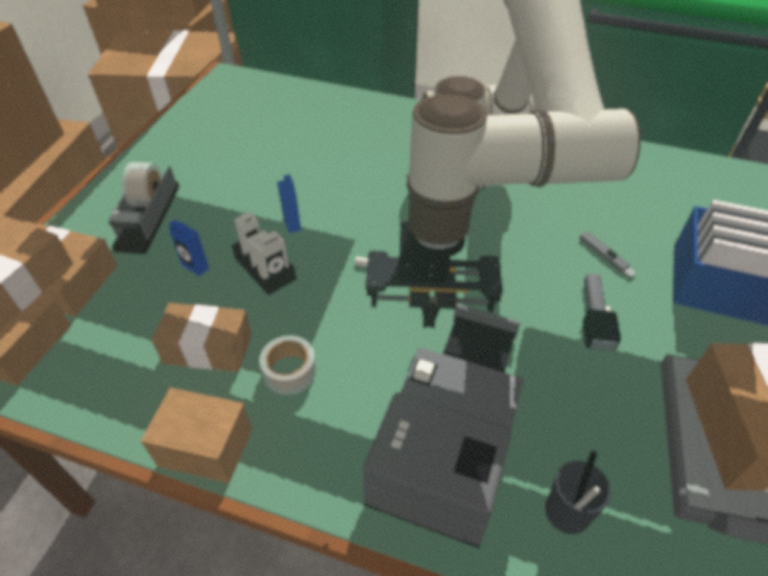

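View pics/t2.png

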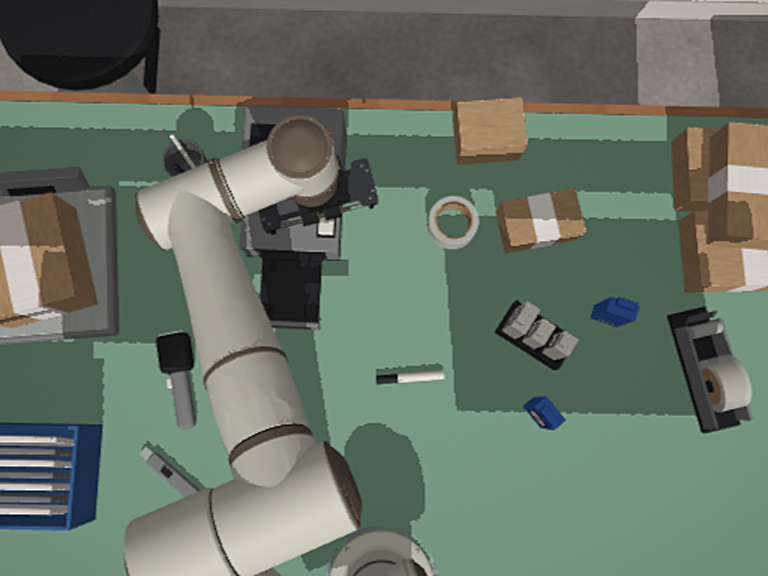

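The drawer is out, with its black tray in the top view at ~(290,290) in 1.5x pixels. Now to the stand.

>>> apply_moves(
  xyz=[
    [0, -0.03, -0.026],
    [0, -0.03, -0.026],
    [0, -0.03, -0.026],
    [0, -0.03, -0.026],
    [0, -0.03, -0.026],
    [0, -0.03, -0.026],
    [0, -0.03, -0.026],
    [0, -0.03, -0.026],
    [0, -0.03, -0.026],
    [0, -0.03, -0.026],
    [0, -0.012, -0.01],
  ],
  twist=[0, 0, 0, 0, 0, 0, 0, 0, 0, 0, 0],
  claw=[1, 1, 1, 1, 1, 1, 1, 1, 1, 1, 1],
)

```text
time_s: 6.7
tcp_pos: [0.4846, -0.2647, 0.197]
ee_rot: [[0.002, -0.285, 0.959], [0.004, 0.959, 0.285], [-1.0, 0.004, 0.003]]
wrist_force: [-0.5, -0.3, -0.0]
gripper_width: 0.924
```

>>> apply_moves(
  xyz=[
    [0, 0, 0],
    [0, 0, 0],
    [0, 0, 0],
    [0, 0, 0],
    [0, 0, 0],
    [0, 0, 0],
  ],
  twist=[-8.3, -8.3, -8.3, -8.3, -8.3, 0],
  claw=[1, 1, 1, 1, 1, 1],
)

```text
time_s: 7.3
tcp_pos: [0.4763, -0.2664, 0.1839]
ee_rot: [[-0.019, -0.858, 0.514], [0.012, 0.514, 0.858], [-1.0, 0.023, 0.001]]
wrist_force: [-0.7, 0.5, 0.4]
gripper_width: 1.0
```

>>> apply_moves(
  xyz=[
    [0, -0.009, 0.011],
    [0, -0.009, 0.011],
    [0, 0, 0],
    [0, 0, 0],
  ],
  twist=[0, 0, 0, 0],
  claw=[1, 1, 1, 1],
)

```text
time_s: 7.7
tcp_pos: [0.5047, -0.2553, 0.1802]
ee_rot: [[-0.024, -0.854, 0.52], [0.014, 0.52, 0.854], [-1.0, 0.028, -0.001]]
wrist_force: [0.5, 0.6, -0.0]
gripper_width: 1.004
```

Run:
```python
from h import *
print(r.sense()['tcp_pos'],r.sense()['ee_rot'],r.sense()['joints'])
p=imaging.capture('scene');q=imaging.capture('top')
a=cv2.resize(p['pixels'][90:210,110:240,::-1],None,fx=3,fy=3);b=cv2.resize(q['pixels'][150:270,290:420,::-1],None,fx=3,fy=3)
cv2.imwrite('pics/g1.png',np.hstack([a,b]))
```

```text
[ 0.50465734 -0.2553443   0.18015929] [[-2.41292878e-02 -8.53605741e-01  5.20360468e-01]
 [ 1.40267005e-02  5.20171705e-01  8.53946514e-01]
 [-9.99610439e-01  2.79040616e-02 -5.78100700e-04]] [-10.71418567  19.75944471 -11.4032352   -0.61291922 -60.34678414
 -20.33245619]
```

View pics/g1.png

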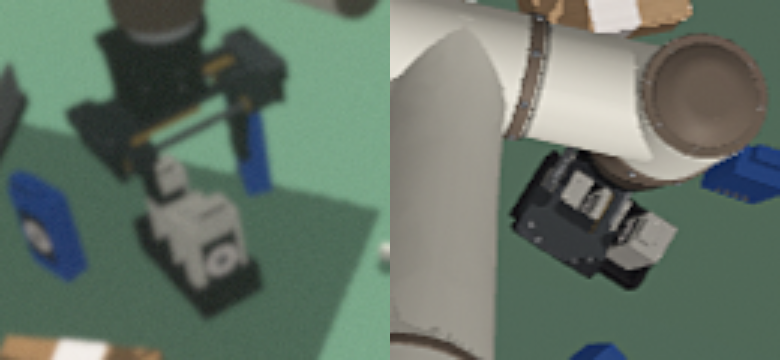

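>>> apply_moves(
  xyz=[
    [0.02, -0.002, -0.003],
    [0.02, 0, 0],
    [0.02, 0, 0],
    [0.016, 0, 0],
    [0, 0, 0],
  ],
  twist=[0, 0, 0, 0, 0],
  claw=[1, 1, 1, 1, 1],
)

```text
time_s: 8.3
tcp_pos: [0.5028, -0.2589, 0.1042]
ee_rot: [[-0.019, -0.852, 0.522], [0.013, 0.522, 0.853], [-1.0, 0.023, 0.001]]
wrist_force: [-0.5, -0.8, 0.3]
gripper_width: 1.001
```

Run:
```python
from h import *
p=imaging.capture('scene');q=imaging.capture('top')
a=cv2.resize(p['pixels'][90:210,110:240,::-1],None,fx=3,fy=3);b=cv2.resize(q['pixels'][150:270,290:420,::-1],None,fx=3,fy=3)
cv2.imwrite('pics/g2.png',np.hstack([a,b]))
```

```text
(no output)
```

View pics/g2.png

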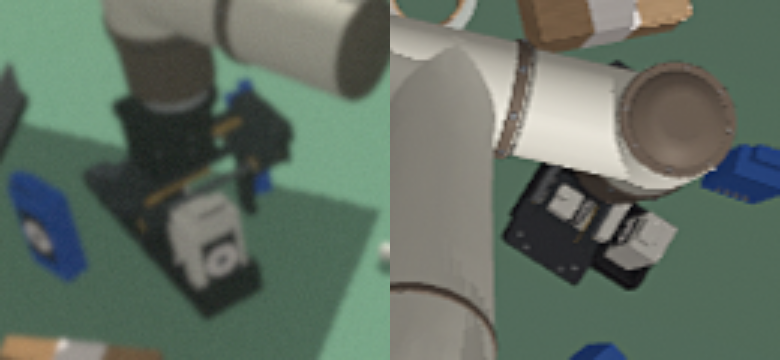

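>>> apply_moves(
  xyz=[
    [0.008, 0, 0],
    [0.007, 0, 0],
    [0, 0, 0],
    [0, 0, 0],
    [0, 0, 0],
    [0, 0, 0],
    [0, 0, 0],
    [0, 0, 0],
    [0, 0, 0],
    [0, 0, 0],
  ],
  twist=[0, 0, 0, 0, 0, 0, 0, 0, 0, 0],
  claw=[1, 1, 1, 0, 0, 0, 0, 0, 0, 0],
)

```text
time_s: 9.4
tcp_pos: [0.5062, -0.2599, 0.0941]
ee_rot: [[-0.008, -0.853, 0.522], [0.009, 0.522, 0.853], [-1.0, 0.012, 0.004]]
wrist_force: [-0.9, 1.6, 0.2]
gripper_width: 0.643
```

Run:
```python
from h import *
p=imaging.capture('scene');q=imaging.capture('top')
a=cv2.resize(p['pixels'][90:210,110:240,::-1],None,fx=3,fy=3);b=cv2.resize(q['pixels'][150:270,290:420,::-1],None,fx=3,fy=3)
cv2.imwrite('pics/g3.png',np.hstack([a,b]))
```

```text
(no output)
```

View pics/g3.png

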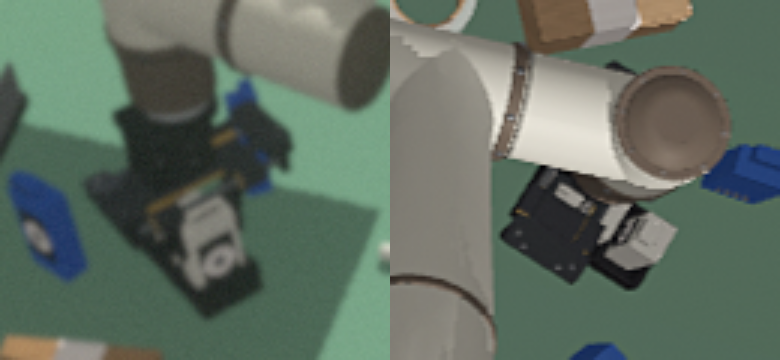

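>>> apply_moves(
  xyz=[
    [-0.02, 0, 0],
    [-0.03, 0, 0],
    [-0.03, 0, 0],
    [0, 0, 0],
  ],
  twist=[0, 0, 0, 0],
  claw=[0, 0, 0, 0],
)

```text
time_s: 9.9
tcp_pos: [0.5058, -0.2604, 0.1745]
ee_rot: [[-0.013, -0.853, 0.522], [0.011, 0.522, 0.853], [-1.0, 0.017, 0.002]]
wrist_force: [1.5, -0.6, -1.1]
gripper_width: 0.645
```

Run:
```python
from h import *
s=snap('scene','s4');q=snap('top','t4')
for u in((252,253),(273,252),(295,250)): print(atz(q,u,.009))
print(atz(q,(302,147),.048))
```

```text
[0.38646121 0.01358859 0.009     ]
[ 0.3905853  -0.04841935  0.009     ]
[ 0.39771378 -0.11346905  0.009     ]
[ 0.70143664 -0.12892395  0.048     ]
```

View pics/s4.png

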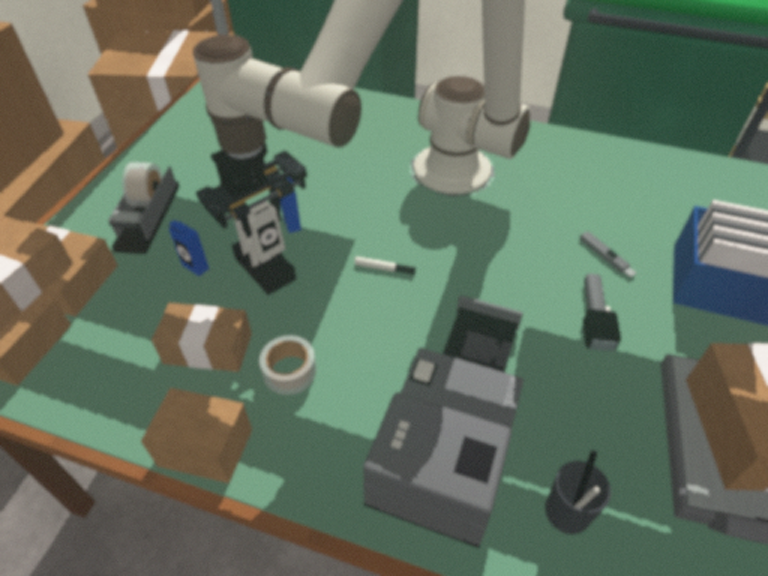

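View pics/t4.png

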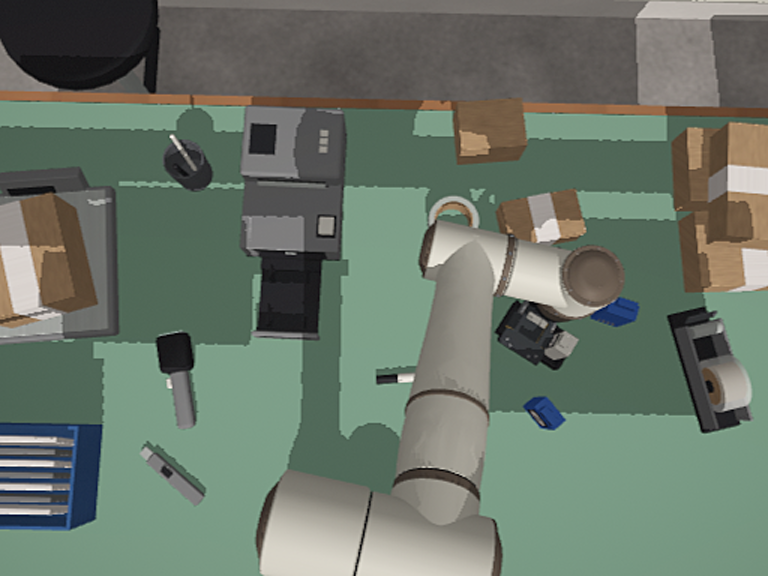

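>>> apply_moves(
  xyz=[
    [0, 0.025, 0.026],
    [0, 0.025, 0.026],
    [0, 0.025, 0.026],
    [0, 0.025, 0.026],
    [0, 0.025, 0.026],
    [0, 0.024, 0.025],
    [0, 0, 0],
  ],
  twist=[0, 0, 0, 0, 0, 0, 0],
  claw=[0, 0, 0, 0, 0, 0, 0],
)

```text
time_s: 10.7
tcp_pos: [0.4492, -0.0428, 0.1634]
ee_rot: [[-0.042, -0.848, 0.529], [0.016, 0.529, 0.849], [-0.999, 0.044, -0.009]]
wrist_force: [-0.0, -0.8, -1.0]
gripper_width: 0.648
```

>>> apply_moves(
  xyz=[
    [0, 0, 0],
    [0, 0, 0],
    [0, 0, 0],
    [0, 0, 0],
    [0, 0, 0],
    [0, 0, 0],
    [0, 0, 0],
    [0, 0, 0],
    [0, 0, 0],
    [0, 0, 0],
    [0, 0, 0],
    [0, 0, 0],
  ],
  twist=[-8.5, -8.5, -8.5, -8.5, -8.5, -8.5, -8.5, -8.5, -8.5, -8.5, -8.5, -8.5],
  claw=[0, 0, 0, 0, 0, 0, 0, 0, 0, 0, 0, 0],
)

```text
time_s: 11.9
tcp_pos: [0.4383, -0.0473, 0.1476]
ee_rot: [[-0.076, -0.321, -0.944], [0.011, -0.947, 0.321], [-0.997, 0.014, 0.075]]
wrist_force: [-0.0, 0.2, -1.6]
gripper_width: 0.646
```

>>> apply_moves(
  xyz=[
    [-0.001, 0, 0],
    [-0.001, 0, 0],
    [0, 0, -0.01],
    [0, 0, -0.01],
    [0, 0, 0],
  ],
  twist=[-8.5, -8.5, 0, 0, 0],
  claw=[0, 0, 0, 0, 0],
)

```text
time_s: 12.4
tcp_pos: [0.4571, -0.0502, 0.1428]
ee_rot: [[-0.086, -0.034, -0.996], [0.01, -0.999, 0.033], [-0.996, -0.007, 0.086]]
wrist_force: [0.1, -0.2, -2.1]
gripper_width: 0.645
```

Run:
```python
from h import *
print(r.sense()['joints'])
p=imaging.capture('scene');q=imaging.capture('top')
a=cv2.resize(p['pixels'][100:220,230:360,::-1],None,fx=3,fy=3);b=cv2.resize(q['pixels'][160:280,220:350,::-1],None,fx=3,fy=3)
cv2.imwrite('pics/g5.png',np.hstack([a,b]))
```

```text
[ 12.93524193  14.1082601  -25.69301808  -2.02675476 -54.90141901
  76.36275997]
```

View pics/g5.png

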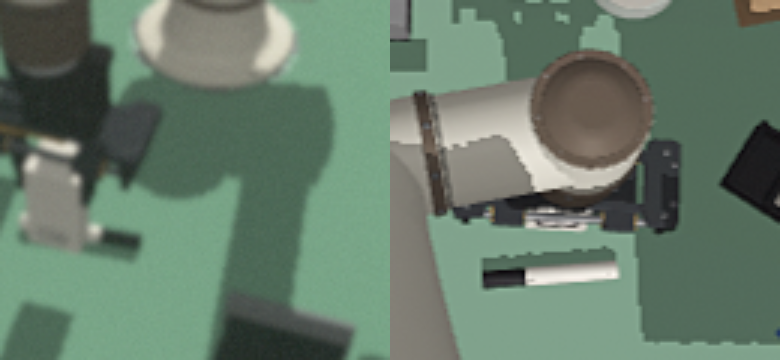

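>>> apply_moves(
  xyz=[
    [0, 0, -0.015],
    [0, 0, -0.015],
    [0.015, 0, 0],
    [0.015, 0, 0],
    [0.008, 0, 0],
    [0, 0, 0],
  ],
  twist=[0, 0, 0, 0, 0, 0],
  claw=[0, 0, 0, 0, 0, 0],
)

```text
time_s: 13.1
tcp_pos: [0.4825, -0.051, 0.1009]
ee_rot: [[-0.088, -0.039, -0.995], [0.01, -0.999, 0.039], [-0.996, -0.007, 0.088]]
wrist_force: [0.2, 0.1, -1.2]
gripper_width: 0.641
```

>>> apply_moves(
  xyz=[
    [0.006, 0, 0],
    [0.004, 0, 0],
    [0.004, 0, 0],
    [0, 0, 0],
  ],
  twist=[0, 0, 0, 0],
  claw=[0, 0, 0, 0],
)

```text
time_s: 13.5
tcp_pos: [0.4826, -0.051, 0.0882]
ee_rot: [[-0.084, -0.039, -0.996], [0.01, -0.999, 0.038], [-0.996, -0.007, 0.084]]
wrist_force: [0.1, -0.0, -0.9]
gripper_width: 0.644
```

>>> apply_moves(
  xyz=[
    [0.003, 0, 0],
    [0.003, 0, 0],
    [0, 0, 0],
  ],
  twist=[0, 0, 0],
  claw=[0, 0, 0],
)

```text
time_s: 13.8
tcp_pos: [0.4849, -0.052, 0.0882]
ee_rot: [[-0.078, -0.035, -0.996], [0.007, -0.999, 0.034], [-0.997, -0.004, 0.078]]
wrist_force: [-0.2, -0.3, -2.0]
gripper_width: 0.639
```

>>> apply_moves(
  xyz=[
    [0.003, 0, -0.008],
    [0.003, 0, -0.008],
    [0.003, 0, -0.008],
    [0.003, 0, -0.008],
    [0, 0, 0],
  ],
  twist=[0, 0, 0, 0, 0],
  claw=[0, 0, 0, 0, 0],
)

```text
time_s: 14.3
tcp_pos: [0.5182, -0.0536, 0.0817]
ee_rot: [[-0.078, -0.03, -0.996], [0.003, -1.0, 0.03], [-0.997, -0.001, 0.078]]
wrist_force: [-0.2, -0.3, -1.3]
gripper_width: 0.645
```

```bash
cat > look.py <<'E'
from h import *
import sys
p=imaging.capture('scene');q=imaging.capture('top')
a=cv2.resize(p['pixels'][100:220,230:360,::-1],None,fx=3,fy=3);b=cv2.resize(q['pixels'][130:250,210:340,::-1],None,fx=3,fy=3)
cv2.imwrite('pics/%s.png'%sys.argv[1],np.hstack([a,b]))
E
python3 look.py g6
```

```text
(no output)
```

View pics/g6.png

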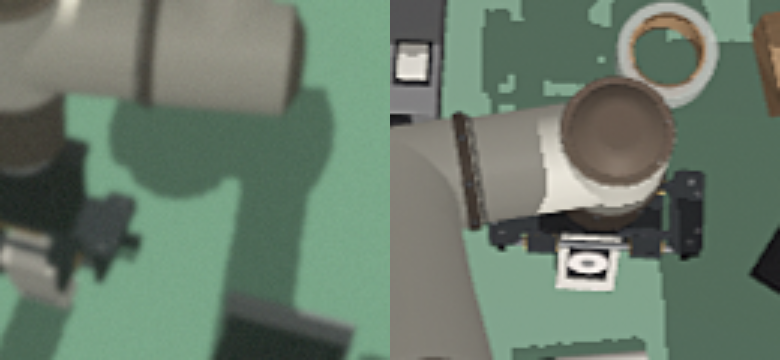

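The cassette pivots in the pads: the top view now shows the window at (585,265) in the crop. Continuing the arc.

>>> apply_moves(
  xyz=[
    [0.003, 0, -0.012],
    [0.004, 0, -0.012],
    [0.007, 0, -0.009],
    [0.008, 0, -0.009],
    [0, 0, 0],
  ],
  twist=[0, 0, 0, 0, 0],
  claw=[0, 0, 0, 0, 0],
)

```text
time_s: 14.9
tcp_pos: [0.5586, -0.0547, 0.0584]
ee_rot: [[-0.082, -0.029, -0.996], [0.002, -1.0, 0.029], [-0.997, 0.0, 0.082]]
wrist_force: [-1.2, 0.3, -0.4]
gripper_width: 0.641
```

```bash
python3 look.py g7
```

```text
(no output)
```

View pics/g7.png

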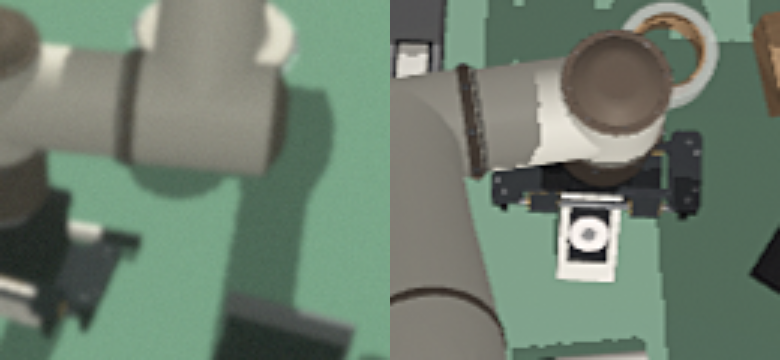

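>>> apply_moves(
  xyz=[
    [0.009, 0, -0.007],
    [0.01, 0, -0.007],
    [0.006, 0, -0.002],
    [0.004, 0, -0.002],
    [0, 0, 0],
  ],
  twist=[0, 0, 0, 0, 0],
  claw=[0, 0, 0, 0, 0],
)

```text
time_s: 15.5
tcp_pos: [0.5789, -0.0551, 0.0324]
ee_rot: [[-0.07, -0.026, -0.997], [0.001, -1.0, 0.026], [-0.998, 0.001, 0.07]]
wrist_force: [0.5, 0.1, 1.4]
gripper_width: 0.64
```

```bash
python3 look.py g8
```

```text
(no output)
```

View pics/g8.png

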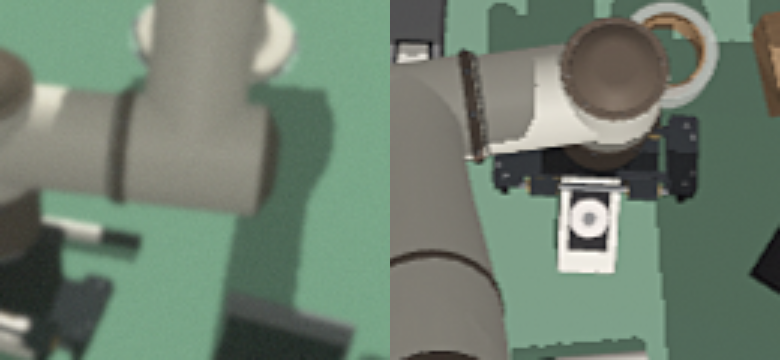

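>>> apply_moves(
  xyz=[
    [0.005, 0, 0],
    [0.005, 0, 0],
    [0, 0, 0],
    [0, 0, 0],
    [0, 0, 0],
    [0, 0, 0],
    [0, 0, 0],
    [-0.03, 0, 0],
    [-0.03, 0, 0],
    [-0.03, 0, 0],
    [0, 0, 0],
  ],
  twist=[0, 0, 0, 0, 0, 0, 0, 0, 0, 0, 0],
  claw=[0, 0, 0, 1, 1, 1, 1, 1, 1, 1, 1],
)

```text
time_s: 16.7
tcp_pos: [0.5851, -0.0555, 0.1148]
ee_rot: [[-0.067, -0.024, -0.997], [0.0, -1.0, 0.024], [-0.998, 0.001, 0.067]]
wrist_force: [0.9, 0.4, 0.4]
gripper_width: 0.998
```

```bash
python3 look.py g9
```

```text
(no output)
```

View pics/g9.png

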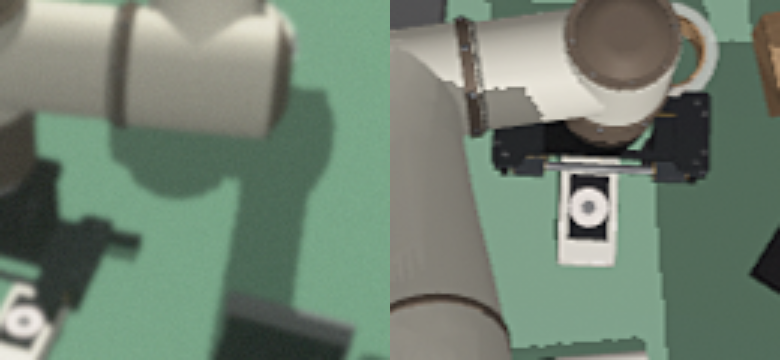

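Run:
```python
from h import *
q=imaging.capture('top')
f=lambda x,y:((x-390)/3+210-.5,y/3+130-.5)
for n,u in dict(c1=(558,262),c2=(614,266),l2=(561,160),r2=(619,165)).items(): print(n,atz(q,f(*u),.03))
g=atz(q,f(589,208),.03);print('disc',g)
b=cv2.resize(q['pixels'][170:225,255:295,::-1],None,fx=10,fy=10,interpolation=cv2.INTER_CUBIC);cv2.imwrite('pics/c1.png',b)
import pickle;pickle.dump(q,open('flat.pkl','wb'))
# drawer refine: compare predicted drawer out corners in t4
```

```text
c1 [ 0.49228435 -0.02400151  0.03      ]
c2 [ 0.48943762 -0.079055    0.03      ]
l2 [ 0.59408569 -0.02538304  0.03      ]
r2 [ 0.59023938 -0.08304999  0.03      ]
disc [ 0.54648905 -0.05378866  0.03      ]
```

View pics/c1.png

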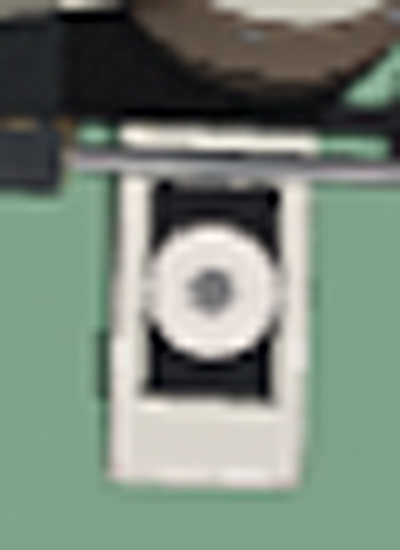

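>>> apply_moves(
  xyz=[
    [0, -0.002, 0.016],
    [0, 0, 0.016],
    [0, 0, 0],
    [0.03, 0, 0],
    [0.03, 0, 0],
    [0, 0, 0],
  ],
  twist=[0, 0, 0, 0, 0, 0],
  claw=[1, 1, 1, 1, 1, 1],
)

```text
time_s: 17.45
tcp_pos: [0.5411, -0.0531, 0.045]
ee_rot: [[-0.086, -0.026, -0.996], [-0.001, -1.0, 0.026], [-0.996, 0.003, 0.086]]
wrist_force: [-0.4, 0.2, -1.0]
gripper_width: 1.003
```

>>> apply_moves(
  xyz=[
    [0.012, 0, -0.004],
    [0.01, 0, -0.003],
    [0, 0, 0],
    [0, 0, 0],
    [0, 0, 0],
    [0, 0, 0],
    [0, 0, 0],
    [0, 0, 0],
    [0, 0, 0],
  ],
  twist=[0, 0, 0, 0, 0, 0, 0, 0, 0],
  claw=[1, 1, 1, 0, 0, 0, 0, 0, 0],
)

```text
time_s: 18.35
tcp_pos: [0.5506, -0.0532, 0.0237]
ee_rot: [[-0.08, -0.025, -0.996], [-0.001, -1.0, 0.025], [-0.997, 0.003, 0.08]]
wrist_force: [-0.4, -0.6, -1.0]
gripper_width: 0.639
```

>>> apply_moves(
  xyz=[
    [-0.03, 0, 0],
    [-0.03, 0, 0],
    [-0.03, 0, 0],
    [-0.01, 0, 0],
    [0, 0, 0],
  ],
  twist=[0, 0, 0, 0, 0],
  claw=[0, 0, 0, 0, 0],
)

```text
time_s: 18.85
tcp_pos: [0.5565, -0.0532, 0.1242]
ee_rot: [[-0.087, -0.026, -0.996], [-0.001, -1.0, 0.027], [-0.996, 0.003, 0.087]]
wrist_force: [-0.4, 0.3, -1.1]
gripper_width: 0.638
```

```bash
cat > o5.py <<'E'
from ov import *
import sys
vp=np.array([float(x) for x in sys.argv[1:4]]) if len(sys.argv)>3 else np.array([.6252,.1899,-.0219])
q4=imaging.capture('top')
pickle.dump(q4,open('lift.pkl','wb'))
it=[(vp,box(-.165,-.165,-.064,.064,.006,.058),(0,255,0)),(vp,box(0,.13,-.095,.095,.082,.082),(0,255,255)),(vp,box(-.087-.055,-.087+.055,-.028,.028,.018,.018),(0,0,255)),(vp,box(-.067-.087+.087+.055-.02,-.012,-.018,.018,.033,.033),(255,100,0))]
im=draw(q4,(155,130,100,110),7,it,'');b=draw(q4,(155,130,100,110),7,[],'')
cv2.imwrite('pics/dr.png',np.hstack([b[:,50:450],im[:,50:450]])[:600])
cv2.imwrite('pics/dr2.png',np.hstack([b[200:,50:450],im[200:,50:450]]))
E
python3 o5.py
```

```text
(no output)
```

View pics/dr2.png

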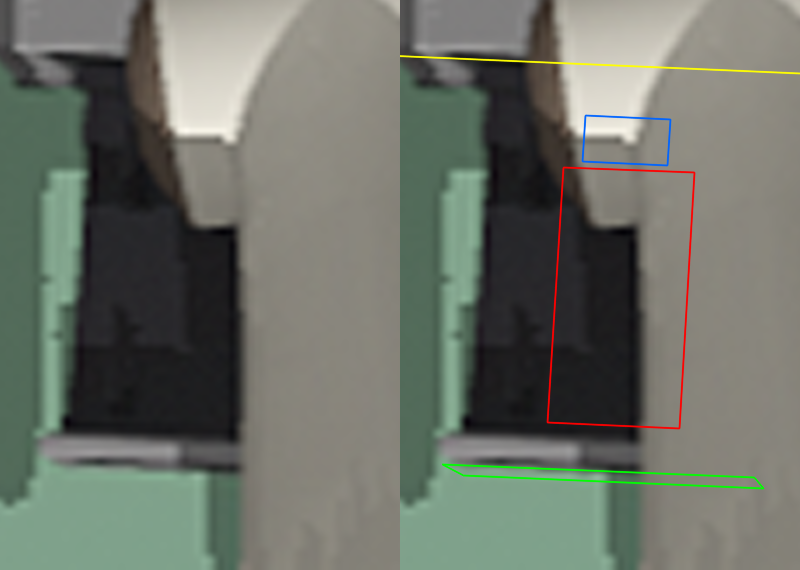

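```bash
cat > o6.py <<'E'
from ov import *
import sys
vp=np.array([float(x) for x in sys.argv[1:4]]) 
im4=cv2.imread('pics/t4.png');pic=dict(p);pic['pixels']=cv2.resize(im4,(512,384),interpolation=cv2.INTER_AREA)[:,:,::-1]
it=[(vp,box(-.165,-.165,-.064,.064,.006,.058),(0,255,0)),(vp,box(0,.13,-.095,.095,.082,.082),(0,255,255)),(vp,box(-.087-.055,-.087+.055,-.028,.028,.018,.018),(0,0,255)),(vp,box(-.032,-.012,-.018,.018,.033,.033),(255,100,0)),(vp,box(.033,.067,-.084,-.056,.094,.094),(255,0,255))]
c=(158,140,60,90);im=draw(pic,c,6.6,it,'');b=draw(pic,c,6.6,[],'')
cv2.imwrite('pics/dr3.png',np.hstack([b,im]))
E
python3 o6.py .6252 .1899 -.0219
```

```text
(no output)
```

View pics/dr3.png

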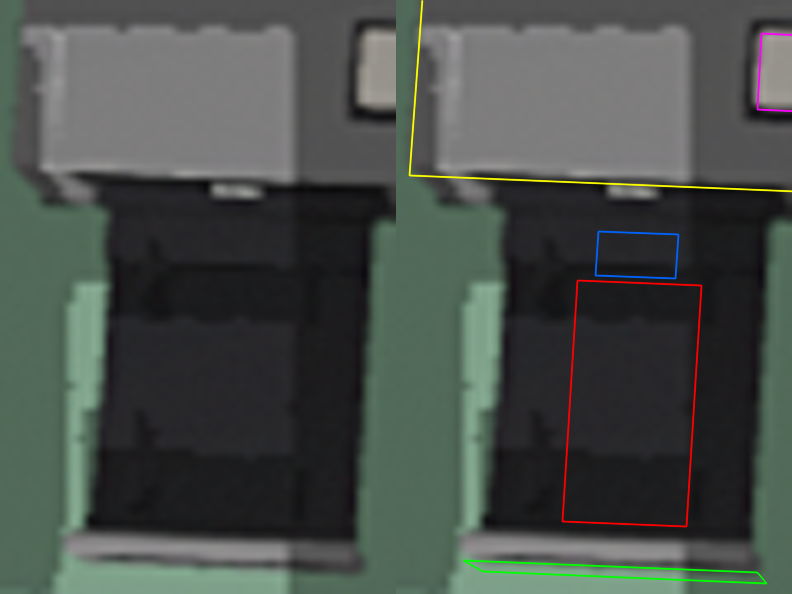

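```bash
cat > o7.py <<'E'
from ov import *
import sys
vp=np.array([float(x) for x in sys.argv[1:4]]) 
im4=cv2.imread('pics/t4.png');pic=dict(p);pic['pixels']=cv2.resize(im4,(512,384),interpolation=cv2.INTER_AREA)[:,:,::-1]
pic['pixels']=np.clip((pic['pixels'].astype(float)-10)*4,0,255).astype(np.uint8)
it=[(vp,box(-.087-.055,-.087+.055,-.028,.028,.018,.018),(0,0,255)),(vp,box(-.032,-.012,-.018,.018,.033,.033),(255,100,0)),
(vp,box(-.087-.034,-.087+.034,-.031,.031,.042,.042),(0,255,0)),(vp,box(-.087-.034,-.087+.034,-.031,.031,.018,.018),(0,255,255)),(vp,box(-.165,-.165,-.064,.064,.006,.058),(255,255,0))]
c=(162,163,56,66);im=draw(pic,c,7,it,'');b=draw(pic,c,7,[],'')
cv2.imwrite('pics/dr4.png',np.hstack([b,im]))
E
python3 o7.py .6252 .1899 -.0219
```

```text
(no output)
```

View pics/dr4.png

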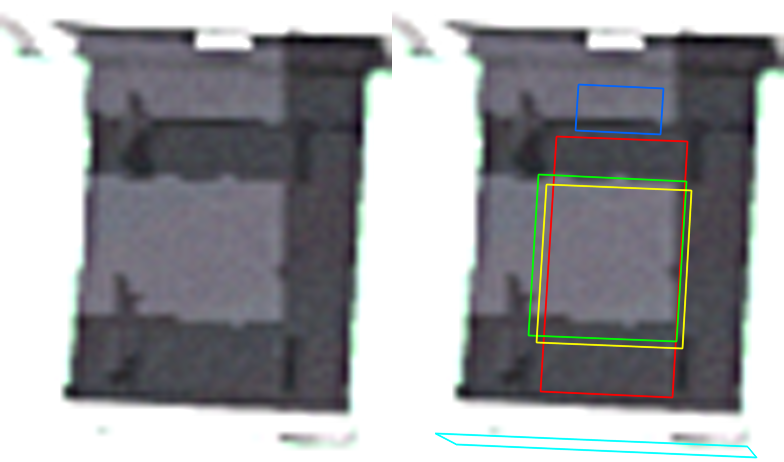

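>>> apply_moves(
  xyz=[
    [0, -0.03, 0],
    [0, -0.035, 0],
    [0, -0.035, 0],
    [0, -0.035, 0.004],
    [0, -0.035, 0.004],
    [0, -0.035, 0.004],
    [0, -0.03, 0],
    [0, 0, 0],
  ],
  twist=[0, 0, 0, 0, 0, 0, 0, 0],
  claw=[0, 0, 0, 0, 0, 0, 0, 0],
)

```text
time_s: 19.7
tcp_pos: [0.5415, 0.1869, 0.1063]
ee_rot: [[-0.115, -0.034, -0.993], [-0.009, -0.999, 0.035], [-0.993, 0.013, 0.115]]
wrist_force: [-0.1, 1.1, -1.1]
gripper_width: 0.643
```

```bash
cat > look2.py <<'E'
from h import *
import sys,pickle
p=imaging.capture('scene');q=imaging.capture('top')
pickle.dump((p,q),open(sys.argv[1]+'.pkl','wb'))
a=cv2.resize(p['pixels'][160:280,260:390,::-1],None,fx=3,fy=3);b=cv2.resize(q['pixels'][130:250,130:260,::-1],None,fx=3,fy=3)
cv2.imwrite('pics/%s.png'%sys.argv[1],np.hstack([a,b]))
E
python3 look2.py d1
```

```text
(no output)
```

View pics/d1.png

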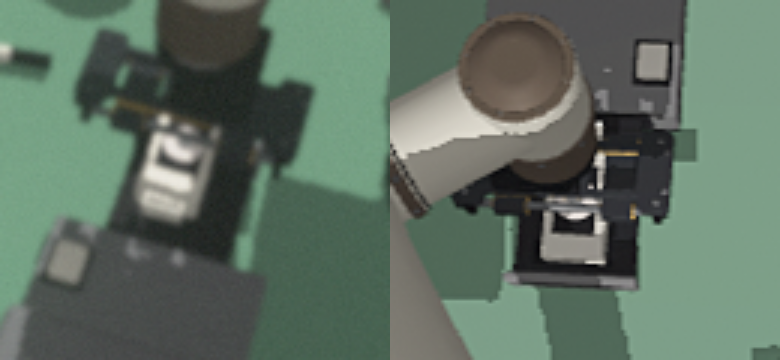

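Run:
```python
from h import *
import pickle
p,q=pickle.load(open('d1.pkl','rb'))
c=q['pixels'][192:230,164:218,::-1];cv2.imwrite('pics/d1z.png',cv2.resize(c,None,fx=14,fy=14,interpolation=cv2.INTER_CUBIC))
```

```text
(no output)
```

View pics/d1z.png

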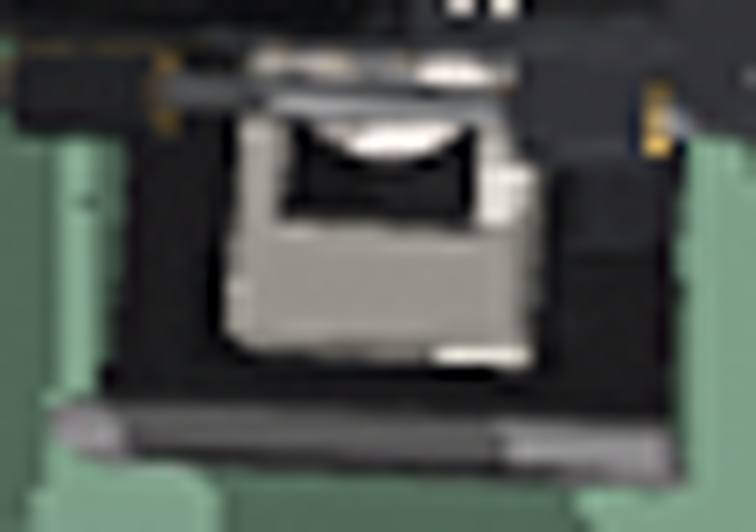

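Run:
```python
from h import *
import pickle
p,q=pickle.load(open('d1.pkl','rb'))
g=lambda x,y:(164+x/14-.5,192+y/14-.5)
print('panel bottom edge z.006',atz(q,g(110,458),.006),atz(q,g(675,483),.006))
print('panel top L/R at z.058',atz(q,g(52,425),.058),atz(q,g(672,450),.058))
for z in(.114,.118): print('cass rear top',atz(q,g(234,335),z),atz(q,g(530,345),z))
for z in(.084,.088): print('cass rear bottom',atz(q,g(245,352),z),atz(q,g(530,365),z))
```

```text
panel bottom edge z.006 [0.46718182 0.25573341 0.006     ] [0.46422682 0.13534225 0.006     ]
panel top L/R at z.058 [0.46906268 0.25929128 0.058     ] [0.46643876 0.13189143 0.058     ]
cass rear top [0.48230327 0.21444544 0.114     ] [0.48148665 0.15596141 0.114     ]
cass rear top [0.48186905 0.21385049 0.118     ] [0.48105489 0.15554243 0.118     ]
cass rear bottom [0.48215507 0.21654039 0.084     ] [0.48066667 0.15895577 0.084     ]
cass rear bottom [0.48173087 0.21595241 0.088     ] [0.48024684 0.15853723 0.088     ]
```

>>> apply_moves(
  xyz=[
    [0.012, -0.004, -0.005],
    [0.012, -0.004, -0.005],
    [0.011, 0, 0],
    [0, 0, 0],
  ],
  twist=[0, 0, 0, 0],
  claw=[0, 0, 0, 0],
)

```text
time_s: 20.2
tcp_pos: [0.5458, 0.1877, 0.0643]
ee_rot: [[-0.123, -0.041, -0.992], [-0.012, -0.999, 0.043], [-0.992, 0.017, 0.122]]
wrist_force: [-0.9, -0.5, -1.3]
gripper_width: 0.64
```

```bash
python3 look2.py d2
python3 - <<'E'
from h import *
import pickle
p,q=pickle.load(open('d2.pkl','rb'))
c=q['pixels'][192:230,164:218,::-1];cv2.imwrite('pics/d2z.png',cv2.resize(c,None,fx=14,fy=14,interpolation=cv2.INTER_CUBIC))
E
```

```text
(no output)
```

View pics/d2z.png

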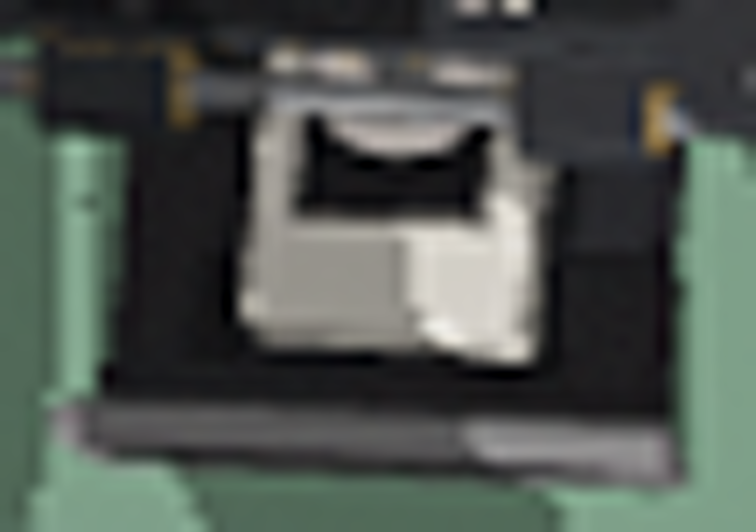

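View pics/d2.png

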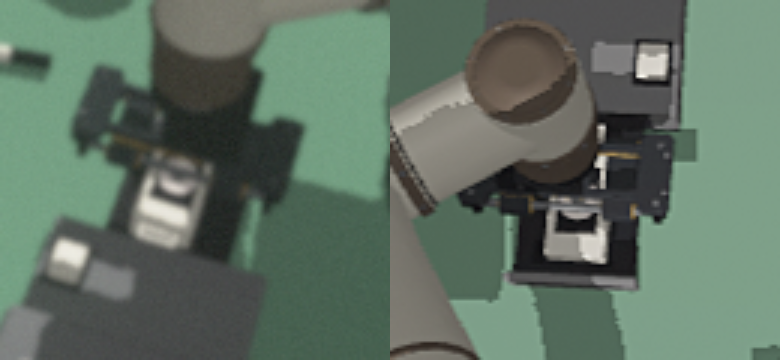

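Run:
```python
from h import *
import pickle
p,q=pickle.load(open('d2.pkl','rb'))
g=lambda x,y:(164+x/14-.5,192+y/14-.5)
print('panel bottom edge z.006',atz(q,g(370,470),.006))
for z in(.072,.076): print('cass rear top',atz(q,g(245,333),z),atz(q,g(530,345),z))
for z in(.042,.046): print('cass rear bottom',atz(q,g(260,350),z),atz(q,g(530,363),z))
```

```text
panel bottom edge z.006 [0.46571652 0.20033815 0.006     ]
cass rear top [0.48731698 0.21847178 0.072     ] [0.48602021 0.16036073 0.072     ]
cass rear top [0.48688143 0.21788331 0.076     ] [0.48558844 0.15994175 0.076     ]
cass rear bottom [0.48708975 0.21961425 0.042     ] [0.48549303 0.16336577 0.042     ]
cass rear bottom [0.48666417 0.21903512 0.046     ] [0.48507201 0.16294718 0.046     ]
```

>>> apply_moves(
  xyz=[
    [-0.004, -0.003, -0.001],
    [-0.003, -0.003, -0.001],
    [0, 0, 0],
  ],
  twist=[-0.6, -0.5, 0],
  claw=[0, 0, 0],
)

```text
time_s: 20.6
tcp_pos: [0.5517, 0.1949, 0.0749]
ee_rot: [[-0.116, -0.02, -0.993], [-0.009, -1.0, 0.021], [-0.993, 0.012, 0.116]]
wrist_force: [-0.8, -0.0, -1.4]
gripper_width: 0.639
```

>>> apply_moves(
  xyz=[
    [0.008, 0.002, 0],
    [0.008, 0, 0],
    [0.004, 0, 0],
    [0, 0, 0],
  ],
  twist=[0, 0, 0, 0],
  claw=[0, 0, 0, 0],
)

```text
time_s: 21.0
tcp_pos: [0.5497, 0.1932, 0.0553]
ee_rot: [[-0.113, -0.019, -0.993], [-0.008, -1.0, 0.02], [-0.994, 0.01, 0.113]]
wrist_force: [-1.0, 0.6, 3.0]
gripper_width: 0.643
```

```bash
python3 look2.py d3
python3 - <<'E'
from h import *
import pickle
p,q=pickle.load(open('d3.pkl','rb'))
c=q['pixels'][192:230,164:218,::-1];cv2.imwrite('pics/d3z.png',cv2.resize(c,None,fx=14,fy=14,interpolation=cv2.INTER_CUBIC))
E
```

```text
(no output)
```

View pics/d3z.png

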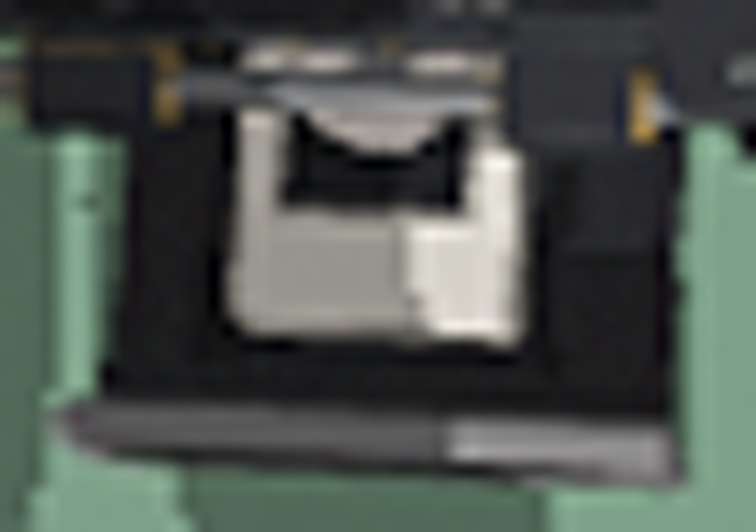

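>>> apply_moves(
  xyz=[
    [-0.001, -0.001, 0.003],
    [0.004, 0, 0.001],
    [0.005, 0, 0],
    [0.003, 0, 0],
    [0, 0, 0],
  ],
  twist=[0, 0, 0, 0, 0],
  claw=[0, 0, 0, 0, 0],
)

```text
time_s: 21.6
tcp_pos: [0.5433, 0.1939, 0.043]
ee_rot: [[-0.115, -0.02, -0.993], [-0.008, -1.0, 0.021], [-0.993, 0.011, 0.115]]
wrist_force: [-0.4, -0.5, -1.4]
gripper_width: 0.644
```

```bash
cat > lz.py <<'E'
from h import *
import sys,pickle
p=imaging.capture('scene');q=imaging.capture('top');pickle.dump((p,q),open(sys.argv[1]+'.pkl','wb'))
c=cv2.resize(q['pixels'][180:230,164:214,::-1],None,fx=8,fy=8,interpolation=cv2.INTER_CUBIC)
d=cv2.resize(p['pixels'][190:240,285:335,::-1],None,fx=8,fy=8,interpolation=cv2.INTER_CUBIC)
cv2.imwrite('pics/%s.png'%sys.argv[1],np.hstack([c,d]))
E
python3 lz.py d4
```

```text
(no output)
```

View pics/d4.png

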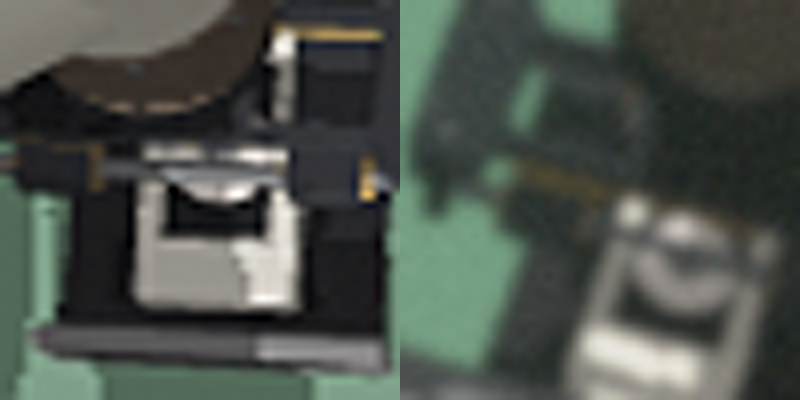

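>>> apply_moves(
  xyz=[
    [-0.002, 0, -0.002],
    [0, 0, -0.002],
    [0, 0, 0],
  ],
  twist=[0, 0, 0],
  claw=[0, 0, 0],
)

```text
time_s: 22.0
tcp_pos: [0.5485, 0.1941, 0.0454]
ee_rot: [[-0.114, -0.02, -0.993], [-0.008, -1.0, 0.021], [-0.993, 0.01, 0.114]]
wrist_force: [-0.5, -0.8, -1.7]
gripper_width: 0.645
```

>>> apply_moves(
  xyz=[
    [0.003, 0, -0.0005],
    [0.003, 0, 0],
    [0.002, 0, 0],
    [0, 0, 0],
  ],
  twist=[0, 0, 0, 0],
  claw=[0, 0, 0, 0],
)

```text
time_s: 22.4
tcp_pos: [0.5499, 0.194, 0.042]
ee_rot: [[-0.109, -0.019, -0.994], [-0.007, -1.0, 0.02], [-0.994, 0.009, 0.109]]
wrist_force: [-1.3, 1.0, -1.5]
gripper_width: 0.642
```

```bash
python3 lz.py d5
```

```text
(no output)
```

View pics/d5.png

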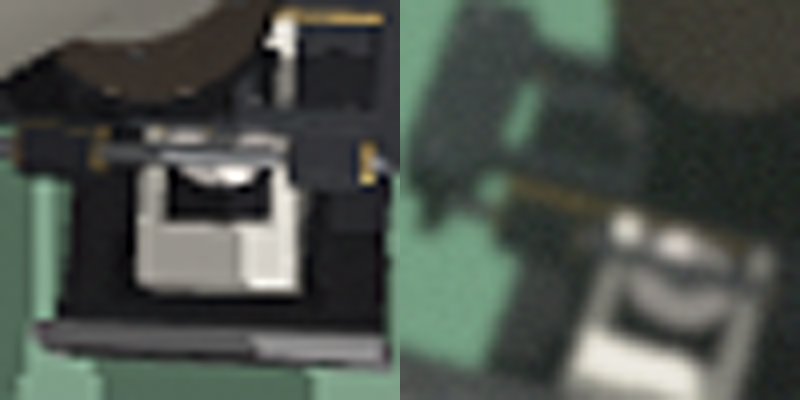

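>>> apply_moves(
  xyz=[
    [0.002, 0, 0.002],
    [0.003, 0, 0],
    [0, 0, 0],
    [0, 0, 0],
    [0, 0, 0],
    [0, 0, 0],
  ],
  twist=[0, 0, 0, 0, 0, 0],
  claw=[0, 0, 0, 0.74, 0.74, 0.74],
)

```text
time_s: 23.1
tcp_pos: [0.5508, 0.1944, 0.0414]
ee_rot: [[-0.102, -0.017, -0.995], [-0.007, -1.0, 0.017], [-0.995, 0.009, 0.102]]
wrist_force: [1.3, -0.3, -0.2]
gripper_width: 0.73
```

```bash
python3 lz.py d6
```

```text
(no output)
```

View pics/d6.png

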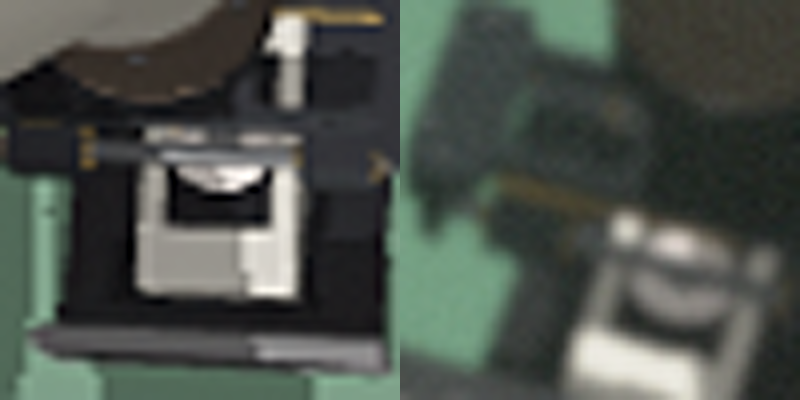

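>>> apply_moves(
  xyz=[
    [-0.02, 0, 0.002],
    [-0.02, 0, 0.002],
    [-0.03, 0, 0.003],
    [-0.04, 0, 0],
    [-0.04, 0, 0.03],
    [0, 0, 0.045],
    [0, 0, 0.045],
    [0, 0, 0.03],
    [0, 0, 0],
  ],
  twist=[0, 0, 0, 0, 0, 0, 0, 0, 0],
  claw=[0.74, 0.74, 0.74, 0.74, 0.5, 0, 0, 0, 0],
)

```text
time_s: 24.1
tcp_pos: [0.4069, 0.1984, 0.2103]
ee_rot: [[-0.105, -0.018, -0.994], [-0.008, -1.0, 0.019], [-0.994, 0.01, 0.105]]
wrist_force: [0.4, -0.2, 0.5]
gripper_width: 0.366
```

```bash
python3 look2.py d7
```

```text
(no output)
```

View pics/d7.png

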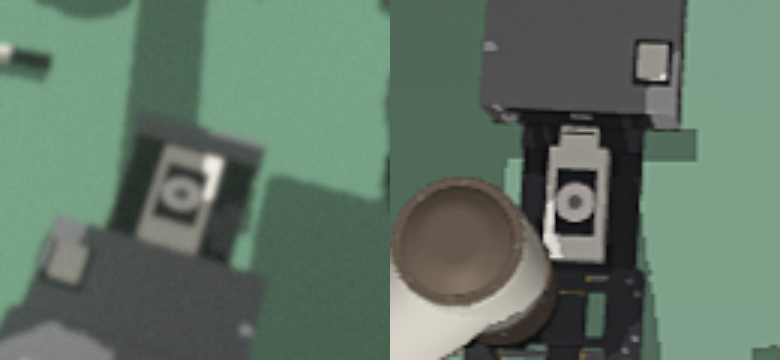

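```bash
cat > o8.py <<'E'
from ov import *
import sys
P,Q=pickle.load(open(sys.argv[1]+'.pkl','rb'))
vp=np.array([.6292,.1919,-.0219])
def it(dz): return [(vp,box(-.142,-.032,-.028,.028,.018+dz,.048+dz),(0,0,255)),(vp,box(-.032,-.012,-.018,.018,.033+dz,.048+dz),(255,100,0)),(vp,box(-.165,-.165,-.064,.064,.006,.058),(0,255,0))]
c=(168,165,50,70);a=draw(Q,c,8,it(0),'');b=draw(Q,c,8,[],'')
cv2.imwrite('pics/o8t.png',np.hstack([b,a]))
c=(293,195,60,55);a=draw(P,c,6.6,it(0),'');b=draw(P,c,6.6,[],'')
cv2.imwrite('pics/o8s.png',np.hstack([b,a]))
E
python3 o8.py d7
```

```text
(no output)
```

View pics/o8t.png

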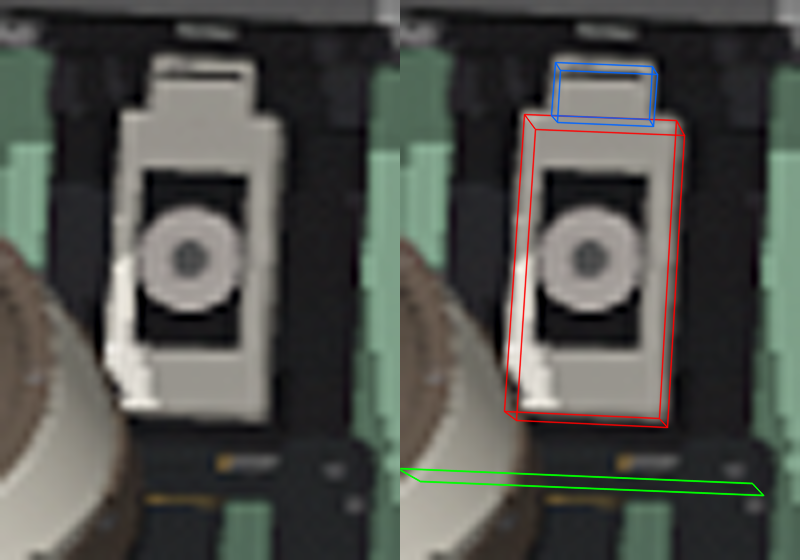

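View pics/o8s.png

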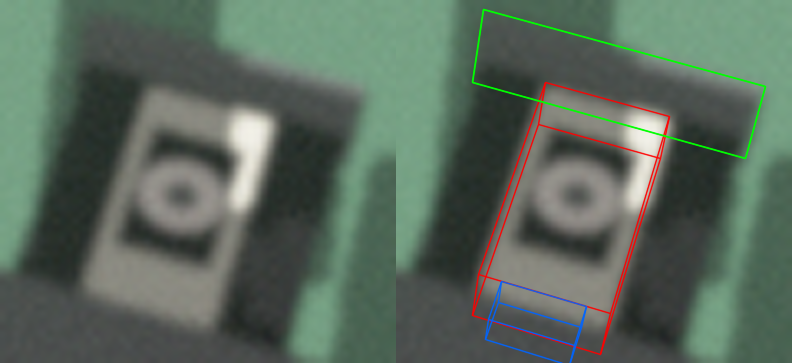

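>>> apply_moves(
  xyz=[
    [0, 0.003, -0.04],
    [0, 0.002, -0.04],
    [0, 0, -0.04],
    [0, 0, -0.04],
    [0, 0, -0.02],
    [0, 0, 0],
    [0.04, 0, 0],
    [0.04, 0, 0],
    [0.01, 0, 0],
    [0, 0, 0],
  ],
  twist=[0, 0, 0, 0, 0, 0, 0, 0, 0, 0],
  claw=[0, 0, 0, 0, 0, 0, 0, 0, 0, 0],
)

```text
time_s: 25.2
tcp_pos: [0.5949, 0.1868, 0.0917]
ee_rot: [[-0.104, -0.024, -0.994], [-0.01, -1.0, 0.025], [-0.995, 0.013, 0.104]]
wrist_force: [0.1, 0.3, 0.3]
gripper_width: 0.004
```

>>> apply_moves(
  xyz=[
    [0.012, -0.003, 0.004],
    [0.012, 0, 0.002],
    [0.003, 0, 0],
    [0.003, 0, 0],
    [0.003, 0, 0],
    [0, 0, 0],
  ],
  twist=[0, 0, 0, 0, 0, 0],
  claw=[0, 0, 0, 0, 0, 0],
)

```text
time_s: 25.8
tcp_pos: [0.5884, 0.192, 0.0635]
ee_rot: [[-0.094, -0.021, -0.995], [-0.007, -1.0, 0.022], [-0.996, 0.009, 0.094]]
wrist_force: [-0.2, 0.5, 0.3]
gripper_width: 0.005
```

>>> apply_moves(
  xyz=[
    [0.003, 0, 0],
    [0.003, 0, 0],
    [0, 0, 0],
  ],
  twist=[0, 0, 0],
  claw=[0, 0, 0],
)

```text
time_s: 26.1
tcp_pos: [0.5909, 0.1923, 0.0639]
ee_rot: [[-0.086, -0.019, -0.996], [-0.006, -1.0, 0.019], [-0.996, 0.007, 0.086]]
wrist_force: [-0.4, 0.4, -0.3]
gripper_width: 0.003
```

>>> apply_moves(
  xyz=[
    [-0.04, 0, 0],
    [-0.04, 0, 0],
    [-0.01, 0, 0.03],
    [0, 0, 0.04],
    [0, 0, 0.04],
    [0, 0, 0.04],
    [0, 0, 0.01],
    [0, 0, 0],
  ],
  twist=[0, 0, 0, 0, 0, 0, 0, 0],
  claw=[0, 0, 0, 0, 0, 0, 0, 0],
)

```text
time_s: 26.9
tcp_pos: [0.4365, 0.1963, 0.1704]
ee_rot: [[-0.081, -0.022, -0.996], [-0.001, -1.0, 0.022], [-0.997, 0.003, 0.081]]
wrist_force: [0.8, -0.3, -0.6]
gripper_width: 0.006
```

>>> apply_moves(
  xyz=[
    [0.04, 0, 0],
    [0.04, 0, 0],
    [0.04, 0, 0],
    [0.014, 0, 0],
    [0, 0, 0],
  ],
  twist=[0, 0, 0, 0, 0],
  claw=[0, 0, 0, 0, 0],
)

```text
time_s: 27.4
tcp_pos: [0.4344, 0.2001, 0.0341]
ee_rot: [[-0.07, -0.022, -0.997], [0.006, -1.0, 0.022], [-0.998, -0.004, 0.07]]
wrist_force: [-0.6, -1.0, 1.0]
gripper_width: 0.005
```

```bash
python3 look2.py e1
```

```text
(no output)
```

View pics/e1.png

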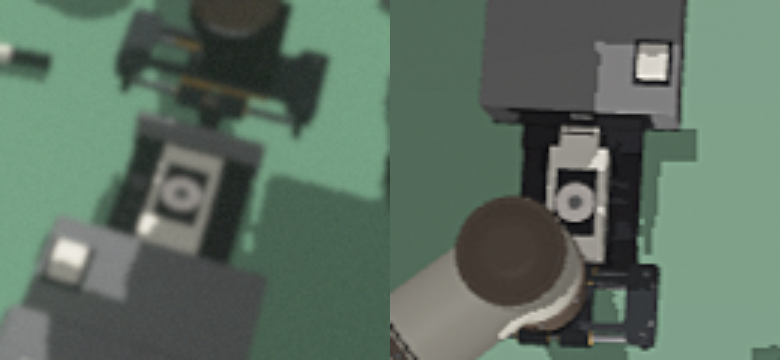

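>>> apply_moves(
  xyz=[
    [-0.018, 0.003, 0],
    [0, 0.002, -0.01],
    [0, 0, -0.012],
    [0, 0, -0.015],
    [0, 0, -0.015],
    [0, 0, -0.015],
    [0, 0, -0.015],
  ],
  twist=[0, 0, 0, 0, 0, 0, 0],
  claw=[0, 0, 0, 0, 0, 0, 0],
)

```text
time_s: 28.2
tcp_pos: [0.5179, 0.1931, 0.0519]
ee_rot: [[-0.079, -0.025, -0.997], [0.008, -1.0, 0.024], [-0.997, -0.006, 0.079]]
wrist_force: [-7.4, 2.3, 5.5]
gripper_width: 0.007
```

>>> apply_moves(
  xyz=[
    [0, 0, -0.015],
    [0, 0, -0.015],
    [0, 0, -0.015],
    [0, 0, -0.012],
  ],
  twist=[0, 0, 0, 0],
  claw=[0, 0, 0, 0],
)

```text
time_s: 28.6
tcp_pos: [0.5716, 0.1904, 0.0482]
ee_rot: [[-0.097, -0.027, -0.995], [0.005, -1.0, 0.026], [-0.995, -0.003, 0.097]]
wrist_force: [-8.0, 2.7, 6.2]
gripper_width: 0.001
```

```bash
python3 look2.py e2
```

```text
(no output)
```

View pics/e2.png

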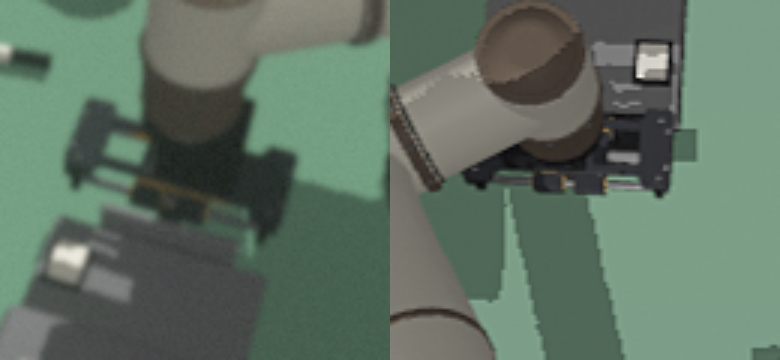

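>>> apply_moves(
  xyz=[
    [-0.005, 0, -0.012],
    [-0.004, 0, -0.014],
    [-0.002, 0, -0.012],
  ],
  twist=[0, 0, 0],
  claw=[0, 0, 0],
)

```text
time_s: 29.0
tcp_pos: [0.5977, 0.1883, 0.0496]
ee_rot: [[-0.128, -0.031, -0.991], [0.002, -1.0, 0.031], [-0.992, 0.002, 0.128]]
wrist_force: [-9.3, 2.3, 9.3]
gripper_width: 0.003
```

>>> apply_moves(
  xyz=[
    [-0.004, 0, -0.014],
    [-0.003, 0, -0.014],
    [-0.002, 0, -0.014],
  ],
  twist=[0, 0, 0],
  claw=[0, 0, 0],
)

```text
time_s: 29.3
tcp_pos: [0.6071, 0.1877, 0.0501]
ee_rot: [[-0.208, -0.033, -0.978], [-0.007, -0.999, 0.035], [-0.978, 0.014, 0.208]]
wrist_force: [-37.3, 9.9, 28.1]
gripper_width: 0.007
```

```bash
python3 look2.py e3
```

```text
(no output)
```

View pics/e3.png

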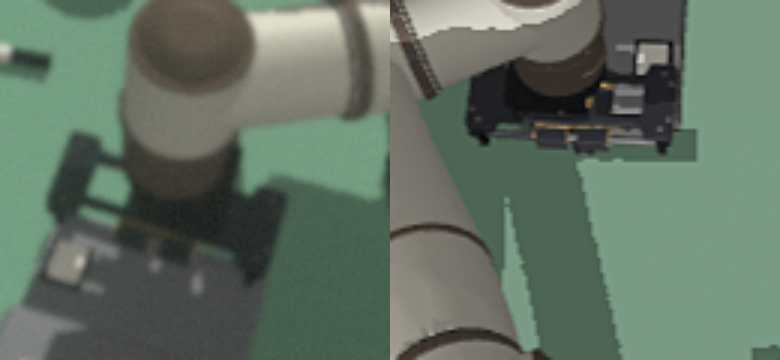

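>>> apply_moves(
  xyz=[
    [0, 0, 0.01],
    [0, 0, 0.02],
    [0, 0, 0.03],
    [0, 0, 0.03],
    [0, 0, 0.03],
    [-0.03, 0, 0.02],
    [-0.04, 0, 0],
    [-0.03, 0, 0],
    [0, 0, 0.04],
    [0, 0, 0],
  ],
  twist=[0, 0, 0, 0, 0, 0, 0, 0, 0, 0],
  claw=[0, 0, 0, 0, 0, 0, 0, 0, 0, 0],
)

```text
time_s: 30.4
tcp_pos: [0.4504, 0.196, 0.1898]
ee_rot: [[-0.197, -0.033, -0.98], [-0.001, -0.999, 0.034], [-0.98, 0.008, 0.196]]
wrist_force: [-0.2, -0.8, -0.6]
gripper_width: 0.003
```

```bash
python3 look2.py e4; python3 -c "
from h import *
snap('scene','s9');snap('top','t9')"
```

```text
(no output)
```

View pics/e4.png

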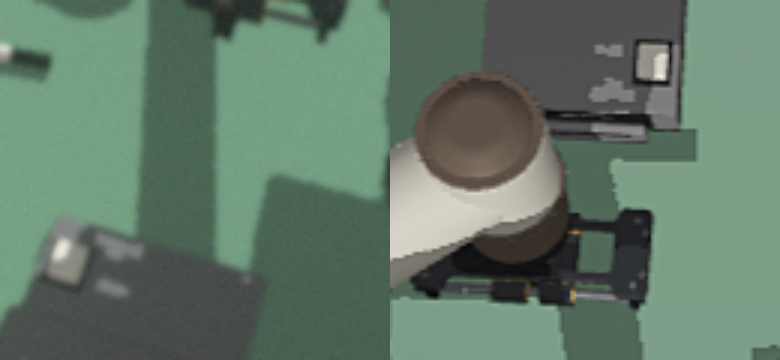

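View pics/s9.png

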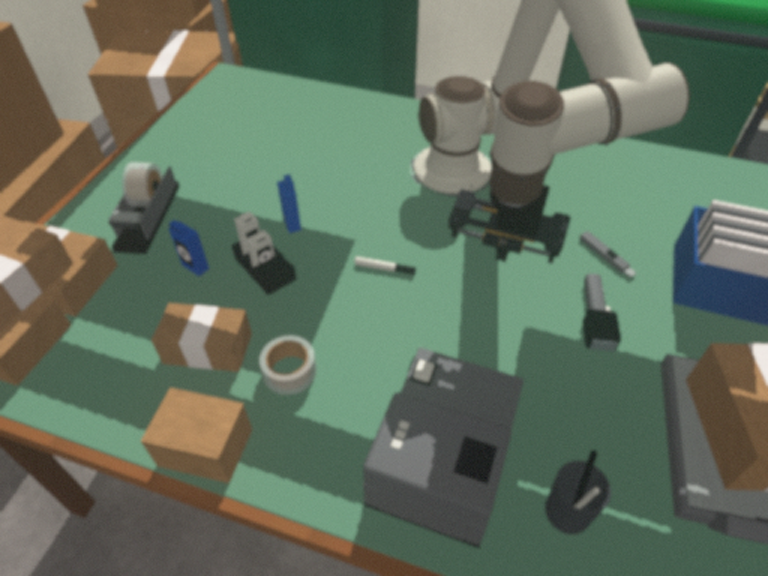

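View pics/t9.png

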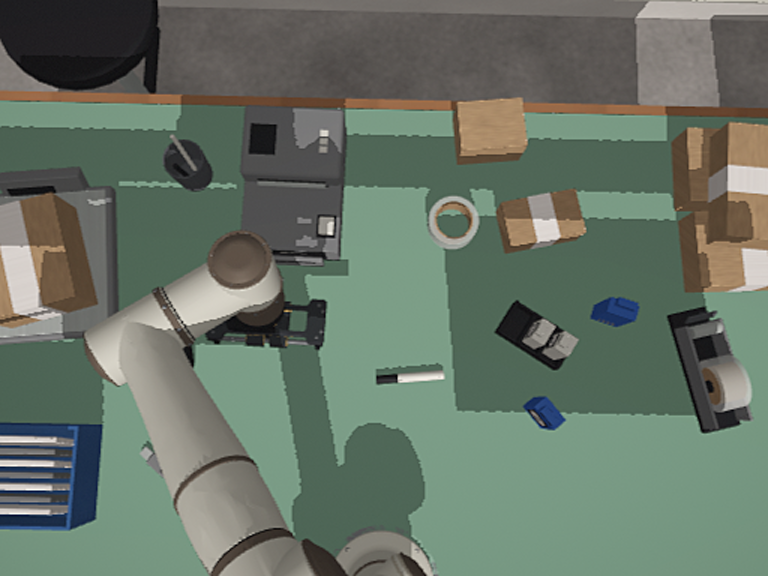

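Run:
```python
import cv2,numpy as np
a=cv2.imread('pics/top0.png')[200:280,270:360];b=cv2.imread('pics/t9.png')[200:280,270:360]
cv2.imwrite('pics/cmp.png',cv2.resize(np.hstack([a,b]),None,fx=4,fy=4,interpolation=cv2.INTER_CUBIC))
```

```text
(no output)
```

View pics/cmp.png

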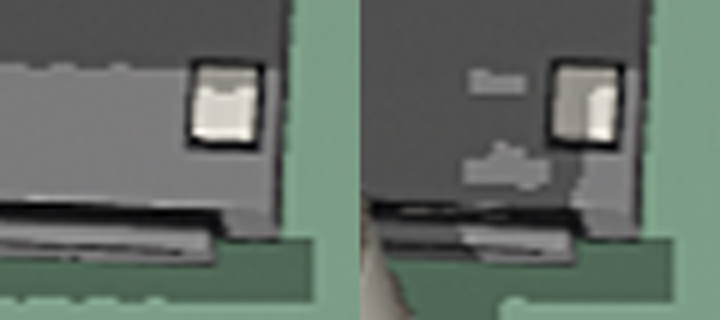

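The drawer panel's lower-right corner sits at the same place as at the start: (212,262) then, (573-360,262) now. The key looks the same too. The drawer has stayed shut for over a second, the arm is clear and the bystanders are in place, so I'm handing in.

```bash
python3 -c "
from h import *
print(job.finish_job())"
```

```text
the job is handed in; nothing more can be done
None
```

I loaded the wide cassette and shut the drawer, and handed the job in at about 30.5 s of the 69 s allowed. No verdict was reported.

**What I did:** I pressed the key and the drawer sprang out. I took the wide cassette from the stand (grip width 56 mm), pivoted it flat on the clear bench with the window up, and gripped it again. I then lowered it into the pocket, let it go, and pushed the drawer home to its stop.

**Checks that agreed:**
- **Seating:** the camera overlay matched the seated pose to about 1–1.5 mm. A fingertip touch near the nose end found the top at about 48.7 mm, against 48 mm expected.
- **Drawer and key:** after the arm backed off, the drawer stayed shut. Its front panel and the key appear where they were at the start.
- **Other things:** the bystanders and the blue look-alikes look unmoved in the pictures.

**Checks that disagreed or were less certain:**
- **Printer position:** my first estimate was about 4 mm off at the drawer. I corrected it from later pictures before placing the cassette.
- **Placing:** while I was lowering the cassette it pushed the drawer in by about 2.5 mm. The drawer sprang back out when I let go.
- **Tool tilt:** the tool tilted by up to about 12° during the final push, and the wrist force peaked near 48 N. I don't think the gripper's body touched the deck; I worked out about 5 mm clearance but did not measure it.
- **Cassette after closing:** it is hidden inside the printer, so its pose after the push could not be checked.

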